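Tighten the filling coupling, then put the spanner away

TASK

The hex coupling nut on the filling fitting is loose: turn it clockwise (seen from above) with the fingers alone until it stops, not forcing it, then tighten it with the open-ended spanner to its firm stop, about 40 degrees more. Keep the fingers off the nut for that last part and the spanner off it before. Then stand the spanner upright in the narrow round steel pot, handle end down on its floor, and let go; leave everything else on the table where it is.

Things in the scene. Friction and masses are not known exactly. Their poses are not given: they have to be found in the camera images.
- fitting: steel filling fitting screwed to the table. Origin: on the table, on the nut's upright axis; z up. Round base 90 mm diameter, 12 mm high; riser 36 mm diameter; fixed round flange 56 mm diameter, its top at z = 83 mm; above it the loose hex nut, then a 24 mm diameter plug up to z = 129 mm. A tap stands 110 mm along its +x (see tap_top).
- tap_top (a point): top of the fitting's tap, z = 122 mm: fixed column 44 mm diameter with a black round knob 54 mm diameter from z = 100 to 122 mm; a level pipe, 26 mm thick, joins it to the riser at z = 45 mm. An obstacle, not to be used.
- nut_mid (a point): middle of the hex nut, on its axis, at z = 100 mm. Hex from z = 85 to 115 mm, 44 mm across flats, 51 mm across corners, flats 25 mm wide. Turns with the nut; z up. Flats face its own +y, -y and the directions 60 degrees from these, so the corners lie along +x, -x and 60 degrees from these.
- nut (a joint): hand turning of the nut in rad: grows clockwise seen from above, starts between 0 and 0.6, comes to its stop (seated) at 1.3. Light: 0.35 N m either way, so a spanner pulled back hard against it loosens it again.
- seal (a joint): tightening beyond that stop in rad: 0 until the seated nut is forced on, firm stop at 0.75. Stiff: 1.6 N m, about 11 N on the spanner's handle 150 mm from the nut; it stays where it is left. The nut's total turn is the sum of both joints.
- spanner: steel open-ended spanner, 206 mm long, 18 mm thick throughout, 0.32 kg, lying flat on the table. Origin: jaw centre, on the underside; x from handle to jaw, z up. Prongs at y = +-23.5 to +-34.5 mm, x = -38 to 16 mm (47 mm gap for the 44 mm nut); cross-piece x = -40 to -27 mm; head 69 mm wide; straight handle 20 mm wide, x = -40 to -190 mm. Centre of mass near x = -88 mm.
- spanner_foot (a point): the handle's end, x = -190 mm, mid thickness; spanner axes. The jaw goes onto the nut from above or from the side.
- pot: narrow round steel tool pot fixed to the table, 70 mm outer diameter, 110 mm tall, wall 4 mm, so the opening is 62 mm wide: the handle goes in, the spanner's jaw head does not. Inner floor at z = 5 mm. Origin: on the table, on its axis.
- tin: empty open-topped blue food tin fixed to the table, 130 mm (its x) by 190 mm (its y), 60 mm tall, wall 5 mm, inner floor at z = 5 mm. Origin: on the table, at its centre. The spanner can be laid across its two long rims (along the tin's x) to be taken again another way.
- salt: small clear jar, 40 mm diameter, 60 mm tall, bystander; origin: centre of its underside
- pepper: small glass jar with a dark cap, 40 mm diameter, 60 mm tall, bystander; origin: centre of its underside
- mug: white mug, 76 mm diameter, 85 mm tall, bystander; origin: centre of its underside
- jam: amber jar, 68 mm diameter, 100 mm tall, bystander; origin: centre of its underside
Things that resemble listed ones, but are neither listed nor needed, are in the scene too. Leave any orange look-alike of the spanner alone. What is shaped like the pot but green is not meant.

How it is judged:
By the outcome, as a careful person would: the job done as asked, in the order asked, and still so for the second after the job is handed in, with the robot touching nothing.
It also fails if it takes over 72 s, if anything falls off the work surface, if the arm or the gripper's body presses on something with over 40 N, if the wrist force passes 120 N, or if a joint passes its speed limit or range.

ROBOT

A 6-joint arm with a two-finger parallel gripper is mounted at the origin on the work surface. World frame = base frame: x ahead of the robot, y to its left, z up, the work surface at z = 0. Lengths are in mm, angles in rad, forces in N, time in s.
With the tool pointing down it reaches from about 350 to 775 mm from the base axis. Payload 5.5 kg.
Tool frame: the origin (TCP) lies at the centre of the arm's flange, where the gripper is bolted on; the fingertips stand 173 mm ahead of it and the grasp point (between the pads) lies 155 mm ahead of it (env.tip_reach is the distance from the TCP to the fingertips, in mm); z points along the fingers, y is the line along which they close (so a half turn about z gives the same grasp; the last joint's range is limited). The gripper opens to 85 mm and grips with 20 to 120 N. Pads are 22 mm wide; open, the fingers measure 114 mm over their backs; the gripper's body (76 mm by 85 mm) begins 54 mm behind the grasp point. The pads swing forward as they close: fully open they stand 13 mm farther back than shut.
Start: joints at [1.199, 0.313, 0.046, 1.304, 0, 1.431], TCP at [132.111, 559.642, 404.723] pointing down, gripper open.
Joint ranges: [-2.76, 2.76], [-0.86, 1.69], [-1.03, 1.26], [-2.2, 2.34], [-1.47, 1.5], [-3.14, 3.14]. Speed limits (rad/s): [2.57, 2.57, 3.14, 3.14, 3.14, 3.14].

INTERFACE

Orientations are given as a rotation vector (axis times angle).
In Python, from plant import monitor, optics, workorder, nets, env gives the robot as it stands. The module is installed in compiled form; this text tells all that it offers.
- The arm moves only by the tool carry_out, never from a script. Its argument "deltas" is a list of rows, each an object with "travel": the shift along the tool's x, y, z each as a share of 40 cm, from -1 to 1, a list of three; "delta_rot": the turn, a rotation vector about the tool's x, y, z each as a share of 2 pi rad, from -1 to 1, a list of three; "fingers": the opening, from -1 (shut) to 1 (fully open). In form: [{"travel": [dx, dy, dz], "delta_rot": [rx, ry, rz], "fingers": fingers}, ...]. A call has exactly 8 rows; each row is the pose to reach, as a shift and turn from the pose commanded when the call began, along the tool's axes at that moment, turning the shorter way round; what a row does not reach only later rows make up. A row lasts 1/10 s, in which the tool goes at most 50 mm and 8.59 degrees, less where a joint would pass 70% of its speed; a pose out of reach is approached as far as the arm can. A call with a number of a shift or a turn outside -1 to 1 is refused whole. A call with a gripper value outside its range is refused whole. The fingers move at their own pace and stop on an object; "squeeze" is the grip in N (left out, the last holds). Time passes only in rows, so rows that repeat a pose let the fingers close, or fill a call up. It gives the time, the measured TCP pose, the force, the opening and the grip force at its end, in the units of the state.
- monitor.state(): the state, without advancing time (a new reading comes with each control period).
- optics.read_camera(name): name is "side" or "top"; returns a dict with "img" (420x560x3 uint8, blue, green, red), "depth" (420x560 float32, mm along the optical axis (not along the pixel's ray), 0 where there is no reading), "camera_matrix" (3x3 intrinsics, pixels), "cam_to_world" (4x4, takes a point from camera to world coordinates). Camera axes: x right, y down, z forward; pixel columns grow to the right and rows downward; lengths in mm; the calibration is good to about 2 mm. A picture is of the moment at which its call begins.
- workorder.sign_off(): hands the job in; it is judged then, once.
Trained networks look in a picture, given as the dict that the camera call returned (one of the last four; its "shot" number tells which), for a name from the list of things; names that differ only in an ending like _2 or _b are one class to them, and where a whole thing is asked for, a point or a joint stands for the part that bears it (a point fixed in the world has none). Each returns a list of dicts, best first, with "p" (0 to 1); they miss things now and then, are a little off and sometimes report something else, mostly with a low value. They report only what shows in the picture. A call takes as long as a camera call. They do not tell look-alikes from the thing itself.
- nets.find_in(picture, target): "at" ([column, row] in pixels, amid what is visible of it).
- nets.spot_point(picture, target): "at" ([column, row] in pixels: a listed point, or the origin of a listed thing).
The state is a dict: "time": time; "q": joint angles; "qvel": joint speeds; "joint_torque": joint torques, N m; "tcp_pos": TCP position; "tcp_rot": TCP orientation; "force": force on the tool from outside, world axes, zero at the start; "wrist_torque": the same for the moment, N m; "grip_width": finger opening in mm; "gripper_force": force on a finger pad.
Only numpy, scipy, OpenCV 4.12 (cv2) and the standard library are available. Lean on these libraries where they do the work, as an engineer would, in place of code of your own. Each camera call takes 0.05 s, during which the arm holds its last target. There are 200 camera calls.

## Working session

There is one attempt and no reset: what is moved stays moved. The work goes in short steps, Python scripts to look and compute and a tool call to move; the robot and the scene stay as the last step left them, time stands still between calls to the robot, and variables do not carry over. Pictures are saved under pics/ and viewed, at most 10 in all, crops included, and the job is handed in when it is done.

Besides the shell and the picture viewer there is one more tool, called after "Call:" as a command line: name --argument value ..., lists and objects as JSON in quotes. carry_out: Moves the arm, as the interface text tells. Shift numbers are shares of 40 cm and turn numbers shares of 2 pi rad, none past 1 either way. Its arguments: {"type":"object","properties":{"deltas":{"type":"array","items":{"type":"object","properties":{"travel":{"type":"array","items":{"type":"number"}},"delta_rot":{"type":"array","items":{"type":"number"}},"fingers":{"type":"number"}}}},"squeeze":{"type":"number"}},"required":["deltas"]}

```bash
mkdir -p pics; cat > h.py <<'E'
import numpy as np, cv2
from scipy.spatial.transform import Rotation as R
from plant import monitor, optics, workorder, nets, env
def ray(p,uv):
    K=p["camera_matrix"];T=np.array(p["cam_to_world"])
    d=T[:3,:3]@np.linalg.inv(K)@np.array([uv[0],uv[1],1.]);return T[:3,3],d
def atz(p,uv,z):
    o,d=ray(p,uv);return o+d*(z-o[2])/d[2]
def cloud(p):
    K=np.array(p["camera_matrix"]);T=np.array(p["cam_to_world"]);D=p["depth"]
    v,u=np.mgrid[:420,:560];P=np.stack([(u-K[0,2])/K[0,0]*D,(v-K[1,2])/K[1,1]*D,D],-1)
    return P@T[:3,:3].T+T[:3,3]
def dep(p,uv):
    return cloud(p)[int(round(uv[1])),int(round(uv[0]))]
E
python3 - <<'E'
from h import *
np.set_printoptions(precision=1,suppress=True)
s=monitor.state();print(s["time"],s["tcp_pos"],s["tcp_rot"],s["grip_width"],env.tip_reach)
for n in ["top","side"]:
    p=optics.read_camera(n);cv2.imwrite(f"pics/{n}0.png",p["img"])
    print(n,np.array(p["cam_to_world"])[:3],p["camera_matrix"][0])
    for t,z in [("fitting",0),("tap_top",122),("nut_mid",100),("spanner",0),("spanner_foot",9),("pot",0),("tin",0),("salt",0),("pepper",0),("mug",0),("jam",0)]:
        for r in nets.spot_point(p,t)[:3]: print(t,round(r["p"],2),np.array(r["at"]),atz(p,r["at"],z),dep(p,r["at"]))
E
```

```text
0.0 [132.  559.4 403.8] [-0.4 -3.1  0. ] 85.28008669304332 173.4
top [[  -0.    -1.     0.2  231.7]
 [  -1.     0.     0.    49.4]
 [  -0.    -0.2   -1.  1397.2]] [443.7   0.  282.3]
fitting 0.68 [289.4 155.7] [639.2  28.8   0. ] [614.   31.2  83.1]
tap_top 0.67 [308.7 111.7] [740.5 -28.4 122. ] [740.3 -29.4 120.2]
nut_mid 0.62 [289.9 147.4] [636.   28.6 100. ] [629.1  28.7 126. ]
spanner 0.93 [385.  321.3] [ 113.3 -261.7    0. ] [ 114.2 -261.9   -0.8]
spanner_foot 0.82 [417.1 267.3] [ 277.2 -365.6    9. ] [ 278.5 -368.2   -0.6]
spanner_foot 0.64 [255.2 208.9] [462.7 138.3   9. ] [464.  139.6  -0.9]
pot 0.75 [161.5 224.4] [415.2 436.3   0. ] [405.7 412.1  81.8]
pot 0.72 [196.4 206.8] [471.6 326.9   0. ] [452.5 306.6 108. ]
tin 0.84 [410.2 208.7] [ 463.2 -355.6    0. ] [ 461.2 -353.1    6.2]
salt 0.54 [348.6 182.1] [ 550.7 -161.4    0. ] [ 539.3 -155.    51.1]
pepper 0.65 [247.3 174.6] [576.6 165.2   0. ] [560.8 161.2  59. ]
mug 0.64 [370.4 127.9] [ 732.6 -237.7    0. ] [ 703.5 -220.    80.3]
mug 0.19 [255.7 206.4] [472.3 137.3   0. ] [474.1 136.6  -3.1]
jam 0.57 [230.9 129.4] [729.2 
[... 607 characters left out ...]
9. ] [463.6 127.7  15.4]
spanner_foot 0.77 [261.9 361.1] [ 275.5 -362.7    9. ] [ 274.9 -367.7   20.4]
spanner_foot 0.44 [351.8 183.1] [734.1 210.6   9. ] [724.  190.3  28. ]
pot 0.97 [253.7 156.9] [418.8 462.6   0. ] [411.4 412.5  36.4]
pot 0.92 [278.1 173.5] [488.1 337.9   0. ] [476.7 294.2  33.6]
tin 0.77 [338.8 341.1] [ 475.7 -354.3    0. ] [ 474.2 -357.4    7.1]
salt 0.6 [342.  272.6] [ 559.4 -155.     0. ] [ 549.5 -172.9   24.4]
salt 0.38 [283.3 210.6] [457.1 137.7  -0. ] [455.6 136.1  -0. ]
pepper 0.47 [304.8 203.1] [539.2 156.7   0. ] [538.4 152.5   4.5]
mug 0.73 [409.7 287.1] [ 728.6 -248.2    0. ] [ 702.1 -275.8   48.2]
jam 0.78 [350.9 182.3] [737.8 225.5   0. ] [719.4 190.4  33.4]
```

View pics/top0.png

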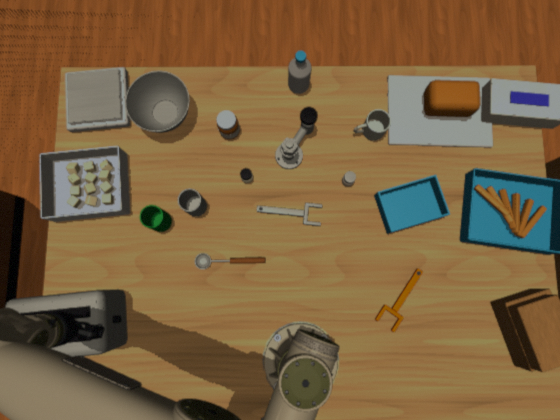

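View pics/side0.png

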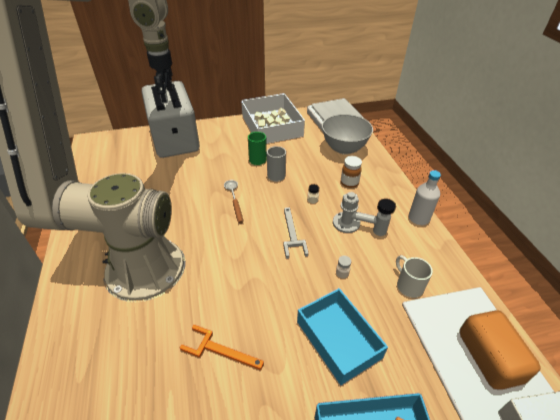

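The top view shows the fitting at (289,152) with its tap at (309,117). The steel spanner has its jaw at (313,215) and its foot at (258,209). The steel pot is at (191,201), the green look-alike at (153,217) and the tin at (412,205). The side view agrees with this.

```bash
python3 - <<'E'
from h import *
np.set_printoptions(precision=1,suppress=True)
crops=[]
for n in ["top","side"]:
    p=optics.read_camera(n);C=cloud(p)
    def near(x,y,r,z0,z1): 
        m=(np.hypot(C[...,0]-x,C[...,1]-y)<r)&(C[...,2]>z0)&(C[...,2]<z1); return C[m]
    def circ(P):
        c,r=cv2.minEnclosingCircle(P[:,:2].astype(np.float32)); return np.array([*c,r,len(P),P[:,2].mean()])
    for nm,a in dict(plug=(637,27,40,124,134),nut=(637,27,40,112,119),flange=(637,27,40,79,86),tap=(738,-30,50,118,126),pot=(471,318,60,105,115),green=(411,420,60,75,125)).items():
        P=near(*a)
        if len(P): print(n,nm,circ(P),P.mean(0))
    P=near(455,50,140,10,26); 
    if len(P):
        print(n,"spanner",len(P),cv2.minAreaRect(P[:,:2].astype(np.float32)),P.mean(0))
        H=P[P[:,1]>10]; print(" handle line",cv2.fitLine(H[:,:2].astype(np.float32),cv2.DIST_HUBER,0,.01,.01).ravel(),H[:,1].max(),P[:,1].min())
    T=near(463,-355,150,50,70); print(n,"tin",cv2.minAreaRect(T[:,:2].astype(np.float32)))
    u,v=(290,150) if n=="top" else (349,205)
    crops.append(cv2.resize(p["img"][v-22:v+22,u-22:u+22],(400,400),interpolation=cv2.INTER_CUBIC))
cv2.imwrite("pics/nut.png",np.hstack(crops))
E
```

```text
top plug [639.9  31.2  12.   46.  128.2] [640.2  30.8 128.2]
top nut [640.7  31.5  24.8 109.  115.2] [638.6  31.  115.2]
top flange [639.2  30.6  27.5  40.   82.3] [625.5  31.7  82.3]
top tap [733.1 -27.8  27.  202.  121.4] [732.7 -27.4 121.4]
top pot [476.4 327.   35.3  99.  109.1] [476.3 328.4 109.1]
top green [426.9 437.1  35.8 254.   98.3] [427.  437.6  98.3]
top spanner 485 ((482.12542724609375, 40.9150390625), (236.09677124023438, 107.7031021118164), 78.66242980957031) [453.9  23.3  17.2]
 handle line [  0.1   1.  458.5  72. ] 167.24646468927006 -73.45060644694851
top tin ((473.8263854980469, -349.5992126464844), (130.6281280517578, 193.46751403808594), 16.394365310668945)
side plug [642.   30.6  13.   36.  128.8] [640.6  28.2 128.8]
side nut [641.4  26.8  25.3  88.  115.6] [639.6  22.7 115.6]
side flange [638.   24.9  27.5  52.   82.8] [633.8  14.3  82.8]
side tap [732.9 -29.8  27.9 185.  122. ] [733.2 -31.8 122. ]
side pot [475.6 324.2  37.5  71.  109.1] [477.2 324.4 109.1]
side green [429.3 435.6  38.6 280.   94.8] [427.1 433.   94.8]
side spanner 396 ((457.2735900878906, 27.842308044433594), (208.6358642578125, 69.25225067138672), 82.86962127685547) [453.8  11.7  17.3]
 handle line [  0.1   1.  459.   69.2] 131.61360954946986 -76.11973088531931
side tin ((475.28021240234375, -350.55462646484375), (132.05479431152344, 191.67453002929688), 16.807546615600586)
```

View pics/nut.png

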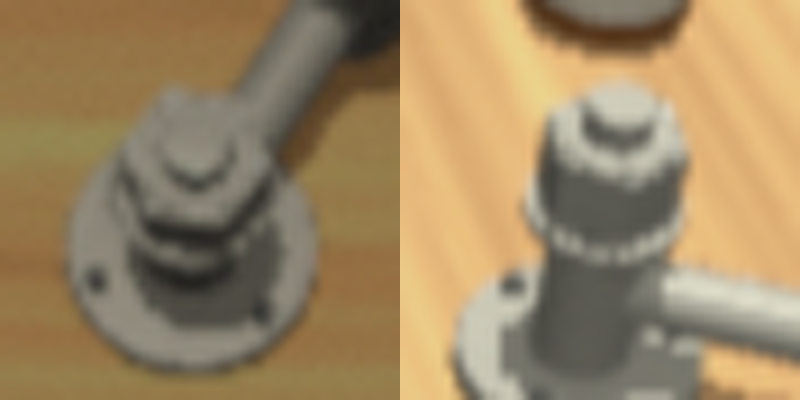

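The nut axis is at about (640,30), and the tap is 110 mm away at -32 deg, which matches the fitting's size. In the left crop the hex corners sit at about -5+60k deg in the image, so a flat normal points at about 115 deg in the world.

```bash
cat >> h.py <<'E'
import json,os
def Rdown(yaw):  # tool z down, tool y at world yaw (deg)
    a=np.radians(yaw);y=np.array([np.cos(a),np.sin(a),0]);z=np.array([0,0,-1.]);return np.stack([np.cross(y,z),y,z],1)
def load():
    if os.path.exists("cmd.json"): c=json.load(open("cmd.json"));return np.array(c[0]),R.from_rotvec(c[1])
    s=monitor.state();return np.array([132.111,559.642,404.723]),R.from_rotvec(s["tcp_rot"])
def save(p,r): json.dump([list(p),list(r.as_rotvec())],open("cmd.json","w"))
def apply(travel,rot):
    p,r=load();save(p+r.apply(np.array(travel)*400),r*R.from_rotvec(np.array(rot)*2*np.pi))
def to(pos,rot):  # shares from commanded pose
    p,r=load();rot=R.from_matrix(rot) if not isinstance(rot,R) else rot
    return np.round(r.inv().apply(np.array(pos)-p)/400,4).tolist(),np.round((r.inv()*rot).as_rotvec()/2/np.pi,4).tolist()
def yaw(r): y=r.as_matrix()[:,1];return np.degrees(np.arctan2(y[1],y[0]))
E
python3 - <<'E'
from h import *
p,r=load();save(p,r);print(yaw(r),r.as_matrix().round(3).tolist())
print(to((400,280,400),Rdown(115)))
t,w=to((400,280,400),Rdown(115));apply(t,w);print(to((640,30,330),Rdown(115)))
save(p,r)
E
```

```text
76.71811155040372 [[-0.973, 0.23, 0.0], [0.23, 0.973, 0.0], [-0.0, 0.0, -1.0]]
([-0.8124, -0.5265, 0.0118], [0.0, 0.0, -0.1063])
([-0.2798, -0.82, 0.175], [0.0, 0.0, -0.0])
```

Call:
carry_out --deltas '[{"travel": [-0.8124,-0.5265,0.0118],"delta_rot": [0,0,-0.1063],"fingers": 1},{"travel": [-0.8124,-0.5265,0.0118],"delta_rot": [0,0,-0.1063],"fingers": 1},{"travel": [-0.8124,-0.5265,0.0118],"delta_rot": [0,0,-0.1063],"fingers": 1},{"travel": [-0.8124,-0.5265,0.0118],"delta_rot": [0,0,-0.1063],"fingers": 1},{"travel": [-0.8124,-0.5265,0.0118],"delta_rot": [0,0,-0.1063],"fingers": 1},{"travel": [-0.8124,-0.5265,0.0118],"delta_rot": [0,0,-0.1063],"fingers": 1},{"travel": [-0.8124,-0.5265,0.0118],"delta_rot": [0,0,-0.1063],"fingers": 1},{"travel": [-0.8124,-0.5265,0.0118],"delta_rot": [0,0,-0.1063],"fingers": 1}]' --squeeze 25

```text
time: 2.1
tcp_pos: [397.2, 282.3, 400.3]
tcp_rot: [-0.68, 3.066, 0.001]
force: [0.6, 0.1, 0.0]
grip_width: 85.3
gripper_force: 0.0
```

Call:
carry_out --deltas '[{"travel": [-0.2798,-0.82,0.175],"delta_rot": [0,0,0],"fingers": 1},{"travel": [-0.2798,-0.82,0.175],"delta_rot": [0,0,0],"fingers": 1},{"travel": [-0.2798,-0.82,0.175],"delta_rot": [0,0,0],"fingers": 1},{"travel": [-0.2798,-0.82,0.175],"delta_rot": [0,0,0],"fingers": 1},{"travel": [-0.2798,-0.82,0.175],"delta_rot": [0,0,0],"fingers": 1},{"travel": [-0.2798,-0.82,0.175],"delta_rot": [0,0,0],"fingers": 1},{"travel": [-0.2798,-0.82,0.175],"delta_rot": [0,0,0],"fingers": 1},{"travel": [-0.2798,-0.82,0.175],"delta_rot": [0,0,0],"fingers": 1}]'

```text
time: 2.9
tcp_pos: [639.2, 29.4, 327.4]
tcp_rot: [0.671, -3.068, 0.002]
force: [-1.0, 0.1, -0.7]
grip_width: 85.5
gripper_force: 0.0
```

```bash
python3 - <<'E'
from h import *
np.set_printoptions(precision=2,suppress=True)
apply([-0.8124,-0.5265,0.0118],[0,0,-.1063]);apply([-0.2798,-0.82,0.175],[0,0,0])
s=monitor.state();print(s["time"],s["tcp_pos"],yaw(R.from_rotvec(s["tcp_rot"])),s["q"],s["force"],s["wrist_torque"],load()[0])
# spanner precise
for n in ["top","side"]:
    p=optics.read_camera(n);C=cloud(p);b,g,r=[p["img"][...,i].astype(int) for i in range(3)]
    m=(abs(C[...,0]-460)<60)&(C[...,1]>-90)&(C[...,1]<150)&(C[...,2]>9)&(C[...,2]<27)
    m=cv2.morphologyEx(m.astype(np.uint8),cv2.MORPH_OPEN,np.ones((2,2)))
    k,L,S,_=cv2.connectedComponentsWithStats(m);i=1+S[1:,4].argmax();P=C[L==i]
    rc=cv2.minAreaRect(P[:,:2].astype(np.float32));print(n,len(P),rc)
    H=P[(P[:,1]>0)&(P[:,1]<115)];f=cv2.fitLine(H[:,:2].astype(np.float32),cv2.DIST_HUBER,0,.01,.01).ravel();print(f,np.degrees(np.arctan2(f[1],f[0])),P[:,1].min(),P[:,1].max())
    for t in ("spanner","spanner_foot"):
        for q in nets.spot_point(p,t)[:3]:print(t,q["p"],atz(p,q["at"],0 if t=="spanner" else 9))
E
```

```text
2.9 [639.18  29.39 327.44] 114.66593204559102 [-0.08  0.47  0.09  1.19 -0.   -0.51] [-1.02  0.1  -0.73] [ 0.04  0.02 -0.03] [639.99  30.   329.98]
top 14 ((413.0435485839844, -65.5328369140625), (8.032976150512695, 11.952163696289062), 12.691070556640625)Traceback (most recent call last):
  File "<stdin>", line 12, in <module>
cv2.error: OpenCV(4.12.0) /io/opencv/modules/imgproc/src/linefit.cpp:50: error: (-215:Assertion failed) count > 0 in function 'fitLine2D_wods'
```

Call:
carry_out --deltas '[{"travel": [0,0,0.1],"delta_rot": [0,0,0],"fingers": 1},{"travel": [0,0,0.17],"delta_rot": [0,0,0],"fingers": 1},{"travel": [0,0,0.17],"delta_rot": [0,0,0],"fingers": 1},{"travel": [0,0,0.17],"delta_rot": [0,0,0],"fingers": -1},{"travel": [0,0,0.17],"delta_rot": [0,0,0],"fingers": -1},{"travel": [0,0,0.17],"delta_rot": [0,0,0],"fingers": -1},{"travel": [0,0,0.17],"delta_rot": [0,0,0],"fingers": -1},{"travel": [0,0,0.17],"delta_rot": [0,0,0],"fingers": -1}]' --squeeze 25

```text
time: 3.75
tcp_pos: [638.0, 32.2, 265.8]
tcp_rot: [-0.675, 3.062, -0.01]
force: [0.2, -7.3, 6.4]
grip_width: 44.3
gripper_force: 26.1
```

```bash
cat > st.py <<'E'
from h import *
import sys
np.set_printoptions(precision=3,suppress=True)
a=[float(x) for x in sys.argv[1:]]
if a: apply(a[:3],a[3:])
s=monitor.state();p,r=load()
print(s["time"],"tcp",s["tcp_pos"],"yaw",yaw(R.from_rotvec(s["tcp_rot"])),"cmd",p,yaw(r),"q",s["q"],"F",s["force"],"M",s["wrist_torque"],"w",s["grip_width"],s["gripper_force"])
E
python3 st.py 0 0 .17 0 0 0
```

```text
3.75 tcp [637.952  32.21  265.846] yaw 114.85312177636976 cmd [639.993  30.002 261.98 ] 114.98611161311297 q [-0.074  0.5   -0.019  1.044 -0.005 -0.508] F [ 0.163 -7.314  6.369] M [-1.567 -0.23  -0.266] w 44.29536301566273 26.103713850025088
```

Call:
carry_out --deltas '[{"travel": [0.003,0.006,-0.008],"delta_rot": [0,0,0.015],"fingers": -1},{"travel": [0.003,0.006,-0.008],"delta_rot": [0,0,0.03],"fingers": -1},{"travel": [0.003,0.006,-0.008],"delta_rot": [0,0,0.045],"fingers": -1},{"travel": [0.003,0.006,-0.008],"delta_rot": [0,0,0.06],"fingers": -1},{"travel": [0.003,0.006,-0.008],"delta_rot": [0,0,0.075],"fingers": -1},{"travel": [0.003,0.006,-0.008],"delta_rot": [0,0,0.09],"fingers": -1},{"travel": [0.003,0.006,-0.008],"delta_rot": [0,0,0.105],"fingers": -1},{"travel": [0.003,0.006,-0.008],"delta_rot": [0,0,0.105],"fingers": -1}]'

```text
time: 4.55
tcp_pos: [637.7, 33.7, 266.6]
tcp_rot: [0.356, 3.111, -0.005]
force: [13.2, -7.5, -12.3]
grip_width: 43.8
gripper_force: 33.8
```

```bash
python3 st.py .003 .006 -.008 0 0 .105
```

```text
4.55 tcp [637.699  33.731 266.557] yaw 76.94248876094682 cmd [637.891  31.67  265.18 ] 77.1861115520121 q [-0.072  0.498 -0.021  1.042 -0.004  0.156] F [ 13.219  -7.498 -12.295] M [-1.334 -2.478 -0.302] w 43.84704508741859 33.7987426109612
```

Call:
carry_out --deltas '[{"travel": [-0.004,0.005,0],"delta_rot": [0,0,0.005],"fingers": -1},{"travel": [-0.004,0.005,0],"delta_rot": [0,0,0.01],"fingers": -1},{"travel": [-0.004,0.005,0],"delta_rot": [0,0,0.015],"fingers": -1},{"travel": [-0.004,0.005,0],"delta_rot": [0,0,0.02],"fingers": -1},{"travel": [-0.004,0.005,0],"delta_rot": [0,0,0.025],"fingers": -1},{"travel": [-0.004,0.005,0],"delta_rot": [0,0,0.03],"fingers": -1},{"travel": [-0.004,0.005,0],"delta_rot": [0,0,0.03],"fingers": -1},{"travel": [-0.004,0.005,0],"delta_rot": [0,0,0.03],"fingers": -1}]' --squeeze 20

```text
time: 5.35
tcp_pos: [638.5, 34.6, 266.5]
tcp_rot: [0.646, 3.067, -0.008]
force: [7.2, -11.0, -9.6]
grip_width: 43.2
gripper_force: 33.0
```

```bash
python3 st.py -.004 .005 0 0 0 .03
```

```text
5.35 tcp [638.514  34.576 266.519] yaw 66.21999360808353 cmd [639.895  33.265 265.18 ] 66.38611151273334 q [-0.07   0.501 -0.016  1.047 -0.006  0.345] F [  7.191 -11.048  -9.614] M [-2.091 -1.528 -0.008] w 43.2237117704537 32.997338119894266
```

Call:
carry_out --deltas '[{"travel": [0,0,0],"delta_rot": [0,0,0.004],"fingers": -1},{"travel": [0,0,0],"delta_rot": [0,0,0.008],"fingers": -1},{"travel": [0,0,0],"delta_rot": [0,0,0.012],"fingers": -1},{"travel": [0,0,0],"delta_rot": [0,0,0.016],"fingers": -1},{"travel": [0,0,0],"delta_rot": [0,0,0.02],"fingers": -1},{"travel": [0,0,0],"delta_rot": [0,0,0.024],"fingers": -1},{"travel": [0,0,0],"delta_rot": [0,0,0.028],"fingers": -1},{"travel": [0,0,0],"delta_rot": [0,0,0.032],"fingers": -1}]'

```text
time: 6.15
tcp_pos: [638.7, 34.8, 266.5]
tcp_rot: [0.95, 2.986, -0.006]
force: [9.0, -10.1, -10.3]
grip_width: 43.9
gripper_force: 31.5
```

```bash
python3 st.py 0 0 0 0 0 .032
```

```text
6.15 tcp [638.664  34.793 266.502] yaw 54.704686976037785 cmd [639.895  33.265 265.18 ] 54.86611147007009 q [-0.07   0.501 -0.016  1.046 -0.006  0.546] F [  9.036 -10.076 -10.327] M [-1.938 -1.651  0.398] w 43.86027355571196 31.49993416853249
```

Call:
carry_out --deltas '[{"travel": [0,0,0],"delta_rot": [0,0,0.002],"fingers": -1},{"travel": [0,0,0],"delta_rot": [0,0,0.004],"fingers": -1},{"travel": [0,0,0],"delta_rot": [0,0,0.006],"fingers": -1},{"travel": [0,0,0],"delta_rot": [0,0,0.008],"fingers": -1},{"travel": [0,0,0],"delta_rot": [0,0,0.01],"fingers": -1},{"travel": [0,0,0],"delta_rot": [0,0,0.012],"fingers": -1},{"travel": [0,0,0],"delta_rot": [0,0,0.014],"fingers": -1},{"travel": [0,0,0],"delta_rot": [0,0,0.016],"fingers": -1}]'

```text
time: 6.95
tcp_pos: [638.8, 34.9, 266.5]
tcp_rot: [1.097, 2.934, -0.004]
force: [9.0, -10.3, -9.8]
grip_width: 43.4
gripper_force: 31.5
```

```bash
python3 st.py 0 0 0 0 0 .016
```

```text
6.95 tcp [638.758  34.922 266.508] yaw 48.98465485052518 cmd [639.895  33.265 265.18 ] 49.106111450539785 q [-0.07   0.501 -0.016  1.046 -0.005  0.646] F [  9.031 -10.288  -9.834] M [-1.888 -1.762  0.324] w 43.37230171205406 31.475155893713236
```

Call:
carry_out --deltas '[{"travel": [0,0,0],"delta_rot": [0,0,0.002],"fingers": -1},{"travel": [0,0,0],"delta_rot": [0,0,0.004],"fingers": -1},{"travel": [0,0,0],"delta_rot": [0,0,0.006],"fingers": -1},{"travel": [0,0,0],"delta_rot": [0,0,0.008],"fingers": -1},{"travel": [0,0,0],"delta_rot": [0,0,0.01],"fingers": -1},{"travel": [0,0,0],"delta_rot": [0,0,0.011],"fingers": -1},{"travel": [0,0,0],"delta_rot": [0,0,0.012],"fingers": -1},{"travel": [0,0,0],"delta_rot": [0,0,0.013],"fingers": -1}]'

```text
time: 7.75
tcp_pos: [638.8, 35.0, 266.6]
tcp_rot: [1.216, 2.887, -0.003]
force: [8.6, -9.4, -9.2]
grip_width: 43.8
gripper_force: 29.2
```

```bash
python3 st.py 0 0 0 0 0 .013
```

```text
7.75 tcp [638.775  35.002 266.552] yaw 44.3233666203712 cmd [639.895  33.265 265.18 ] 44.42611143630938 q [-0.07   0.501 -0.015  1.046 -0.005  0.728] F [ 8.594 -9.395 -9.192] M [-1.8   -1.762  0.36 ] w 43.79582678874449 29.154224703088403
```

Call:
carry_out --deltas '[{"travel": [0,0,0],"delta_rot": [0,0,0.002],"fingers": -1},{"travel": [0,0,0],"delta_rot": [0,0,0.004],"fingers": -1},{"travel": [0,0,0],"delta_rot": [0,0,0.006],"fingers": -1},{"travel": [0,0,0],"delta_rot": [0,0,0.008],"fingers": -1},{"travel": [0,0,0],"delta_rot": [0,0,0.01],"fingers": -1},{"travel": [0,0,0],"delta_rot": [0,0,0.011],"fingers": -1},{"travel": [0,0,0],"delta_rot": [0,0,0.012],"fingers": -1},{"travel": [0,0,0],"delta_rot": [0,0,0.013],"fingers": -1}]'

```text
time: 8.55
tcp_pos: [638.2, 35.6, 266.7]
tcp_rot: [1.33, 2.838, -0.003]
force: [6.3, -7.3, -7.2]
grip_width: 43.6
gripper_force: 34.2
```

```bash
python3 st.py 0 0 0 0 0 .013
```

```text
8.55 tcp [638.177  35.643 266.733] yaw 39.780877852023735 cmd [639.895  33.265 265.18 ] 39.74611142395815 q [-0.069  0.501 -0.016  1.048 -0.004  0.808] F [ 6.295 -7.252 -7.174] M [-1.572 -1.123  1.282] w 43.63158732707411 34.20796472579241
```

Call:
carry_out --deltas '[{"travel": [0,0,0],"delta_rot": [0,0,0],"fingers": 1},{"travel": [0,0,0],"delta_rot": [0,0,0],"fingers": 1},{"travel": [0,0,0],"delta_rot": [0,0,0],"fingers": 1},{"travel": [0,0,0],"delta_rot": [0,0,0],"fingers": 1},{"travel": [0,0,0],"delta_rot": [0,0,0],"fingers": 1},{"travel": [0,0,0],"delta_rot": [0,0,0],"fingers": 1},{"travel": [0,0,0],"delta_rot": [0,0,0],"fingers": 1},{"travel": [0,0,0],"delta_rot": [0,0,0],"fingers": 1}]'

```text
time: 9.35
tcp_pos: [636.1, 37.3, 265.2]
tcp_rot: [-1.334, -2.844, -0.0]
force: [0.3, 0.6, 0.0]
grip_width: 85.4
gripper_force: 0.0
```

```bash
python3 st.py; python3 - <<'E'
from h import *
for p,v in [((637.95,32.21,265.8),(-.675,3.062,-.010)),((637.7,33.73,266.6),(.356,3.111,-.005)),((638.5,34.58,266.5),(.646,3.067,-.008)),((638.66,34.79,266.5),(.95,2.986,-.006)),((638.76,34.92,266.5),(1.097,2.934,-.004)),((638.78,35.0,266.5),(1.216,2.887,-.003)),((638.18,35.64,266.7),(1.33,2.838,-.003))]:
    r=R.from_rotvec(v);print(np.round(np.array(p)+r.apply([0,0,160]),1),yaw(r))
s=monitor.state();print(np.array(s["tcp_pos"])+R.from_rotvec(s["tcp_rot"]).apply([0,0,160]))
E
```

```text
9.35 tcp [636.087  37.271 265.187] yaw 39.749410898301576 cmd [639.895  33.265 265.18 ] 39.74611142395815 q [-0.067  0.501 -0.019  1.051  0.     0.81 ] F [0.284 0.555 0.034] M [-0.022 -0.017 -0.035] w 85.38498385334245 0.0
[639.1  31.4 105.8] 114.86239846281293
[639.3  33.  106.6] 76.94316797454042
[639.5  33.5 106.5] 66.21056722995742
[639.7  33.8 106.5] 54.70261628918351
[640.   34.  106.5] 48.999462168832785
[640.   34.2 106.5] 44.318937160755205
[639.1  34.9 106.7] 39.780978595950465
[636.06611757  37.29183114 105.18701869]
```

```bash
python3 -c "
from h import *
print(to((400,250,340),Rdown(-5)))"
```

```text
([0.8001, -0.1147, -0.187], [0.0, -0.0, 0.1243])
```

Call:
carry_out --deltas '[{"travel": [0,0,-0.12],"delta_rot": [0,0,0],"fingers": 1},{"travel": [0.08,-0.0115,-0.187],"delta_rot": [0,0,0.02],"fingers": 1},{"travel": [0.8,-0.115,-0.187],"delta_rot": [0,0,0.1243],"fingers": 1},{"travel": [0.8,-0.115,-0.187],"delta_rot": [0,0,0.1243],"fingers": 1},{"travel": [0.8,-0.115,-0.187],"delta_rot": [0,0,0.1243],"fingers": 1},{"travel": [0.8,-0.115,-0.187],"delta_rot": [0,0,0.1243],"fingers": 1},{"travel": [0.8,-0.115,-0.187],"delta_rot": [0,0,0.1243],"fingers": 1},{"travel": [0.8,-0.115,-0.187],"delta_rot": [0,0,0.1243],"fingers": 1}]'

```text
time: 10.15
tcp_pos: [394.1, 254.9, 340.2]
tcp_rot: [-2.317, -2.121, -0.001]
force: [1.0, 1.5, 0.1]
grip_width: 85.2
gripper_force: 0.0
```

```bash
python3 st.py .8 -.115 -.187 0 0 .1243; python3 - <<'E'
from h import *
np.set_printoptions(precision=2,suppress=True)
for n in ["side","top"]:
    p=optics.read_camera(n);C=cloud(p);cv2.imwrite(f"pics/s_{n}.png",p["img"])
    m=(abs(C[...,0]-458)<50)&(C[...,1]>-90)&(C[...,1]<150)&(C[...,2]>11)&(C[...,2]<27)
    P=C[m];print(n,len(P))
    for t in ("spanner","spanner_foot"):
        for q in nets.spot_point(p,t)[:3]:print(t,round(q["p"],2),atz(p,q["at"],0 if t=="spanner" else 9))
    if len(P)<100: continue
    rc=cv2.minAreaRect(P[:,:2].astype(np.float32));print(rc)
    H=P[(P[:,1]>0)&(P[:,1]<115)]
    if len(H)<20: continue
    f=cv2.fitLine(H[:,:2].astype(np.float32),cv2.DIST_HUBER,0,.01,.01).ravel();print(f,np.degrees(np.arctan2(f[1],f[0])),P[:,1].min(),P[:,1].max())
s=monitor.state();print(s["time"],s["tcp_pos"])
E
```

```text
10.15 tcp [394.094 254.9   340.228] yaw -5.06768965587311 cmd [399.919 249.891 339.989] -5.001888563001318 q [ 0.403  0.142 -0.336  1.093  0.     2.062] F [0.981 1.457 0.138] M [ 0.071  0.028 -0.007] w 85.1922349362032 0.0
side 382
spanner 0.69 [ 119.44 -264.06    0.  ]
spanner 0.69 [ 473.96 -344.38    0.  ]
spanner 0.64 [441.38 -62.89   0.  ]
spanner_foot 0.97 [ 274.5  -376.48    9.  ]
spanner_foot 0.68 [466.26 146.63   9.  ]
spanner_foot 0.67 [555.34 146.05   9.  ]
((455.114501953125, 28.53992462158203), (204.4427490234375, 68.20982360839844), 84.35779571533203)
[  0.11   0.99 457.78  55.56] 83.734924 -75.60264695020135 130.21036257445462
top 477
spanner 0.88 [ 126.51 -260.33    0.  ]
spanner 0.79 [446.41 -57.46   0.  ]
spanner_foot 0.92 [ 271.35 -373.97    9.  ]
spanner_foot 0.76 [463.63 134.51   9.  ]
((456.815185546875, 31.223953247070312), (203.59629821777344, 70.0178451538086), 82.77127838134766)
[  0.1    0.99 457.12  58.5 ] 84.098465 -73.38169843478482 132.40507069100963
10.45 [396.91 253.62 340.25]
```

```bash
python3 -c "
from h import *
print(to((453,9,230),Rdown(-6)))"
```

```text
([-0.5884, 0.1847, 0.2749], [0.0, -0.0, 0.0028])
```

Call:
carry_out --deltas '[{"travel": [-0.588,0.1847,0.275],"delta_rot": [0,0,0.0028],"fingers": 1},{"travel": [-0.588,0.1847,0.275],"delta_rot": [0,0,0.0028],"fingers": 1},{"travel": [-0.588,0.1847,0.275],"delta_rot": [0,0,0.0028],"fingers": 1},{"travel": [-0.588,0.1847,0.275],"delta_rot": [0,0,0.0028],"fingers": 1},{"travel": [-0.588,0.1847,0.275],"delta_rot": [0,0,0.0028],"fingers": 1},{"travel": [-0.588,0.1847,0.275],"delta_rot": [0,0,0.0028],"fingers": 1},{"travel": [-0.588,0.1847,0.275],"delta_rot": [0,0,0.0028],"fingers": 1},{"travel": [-0.588,0.1847,0.275],"delta_rot": [0,0,0.0028],"fingers": 1}]'

```text
time: 11.25
tcp_pos: [449.6, 11.9, 229.8]
tcp_rot: [-2.338, -2.097, 0.0]
force: [0.3, 0.3, -0.0]
grip_width: 85.4
gripper_force: 0.0
```

```bash
python3 st.py -.588 .1847 .275 0 0 .0028
```

```text
11.25 tcp [449.585  11.853 229.842] yaw -6.204831813652619 cmd [453.015   9.154 229.972] -6.00988856006248 q [-0.153  0.211 -0.553  0.808  0.     1.526] F [ 0.251  0.323 -0.026] M [ 0.01   0.014 -0.023] w 85.4155452468895 0.0
```

```bash
python3 -c "
from h import *
s=monitor.state();save(s['tcp_pos'],R.from_matrix(Rdown(-6.2)))
print(to((453,9,176),Rdown(-6.0)))"
```

```text
([-0.0062, 0.0093, 0.1346], [-0.0, -0.0, -0.0006])
```

Call:
carry_out --deltas '[{"travel": [-0.0062,0.0093,0.06],"delta_rot": [0,0,0],"fingers": 1},{"travel": [-0.0062,0.0093,0.12],"delta_rot": [0,0,0],"fingers": 1},{"travel": [-0.0062,0.0093,0.1346],"delta_rot": [0,0,0],"fingers": 1},{"travel": [-0.0062,0.0093,0.1346],"delta_rot": [0,0,0],"fingers": -1},{"travel": [-0.0062,0.0093,0.1346],"delta_rot": [0,0,0],"fingers": -1},{"travel": [-0.0062,0.0093,0.1346],"delta_rot": [0,0,0],"fingers": -1},{"travel": [-0.0062,0.0093,0.1346],"delta_rot": [0,0,0],"fingers": -1},{"travel": [-0.0062,0.0093,0.1346],"delta_rot": [0,0,0],"fingers": -1}]' --squeeze 100

```text
time: 12.05
tcp_pos: [453.0, 10.3, 177.4]
tcp_rot: [2.334, 2.101, 0.002]
force: [-1.1, -0.2, 1.9]
grip_width: 17.6
gripper_force: 97.9
```

```bash
python3 st.py -.0062 .0093 .1346 0 0 0
```

```text
12.05 tcp [453.016  10.313 177.417] yaw -5.999792543053501 cmd [453.015   8.986 176.002] -6.199999999999996 q [-0.155  0.288 -0.611  0.671  0.     1.521] F [-1.083 -0.167  1.883] M [0.163 0.249 0.018] w 17.585156968873047 97.92092800140381
```

Call:
carry_out --deltas '[{"travel": [0,0,-0.1],"delta_rot": [0,0,0],"fingers": -1},{"travel": [0,0,-0.2],"delta_rot": [0,0,0],"fingers": -1},{"travel": [0,0,-0.3],"delta_rot": [0,0,0],"fingers": -1},{"travel": [0,0,-0.36],"delta_rot": [0,0,-0.02],"fingers": -1},{"travel": [0,0,-0.36],"delta_rot": [0,0,-0.04],"fingers": -1},{"travel": [0,0,-0.36],"delta_rot": [0,0,-0.06],"fingers": -1},{"travel": [0,0,-0.36],"delta_rot": [0,0,-0.08],"fingers": -1},{"travel": [0,0,-0.36],"delta_rot": [0,0,-0.08],"fingers": -1}]'

```text
time: 12.85
tcp_pos: [452.3, 10.3, 320.1]
tcp_rot: [-1.738, -2.616, 0.0]
force: [0.1, 0.1, -2.2]
grip_width: 17.5
gripper_force: 99.1
```

```bash
python3 st.py 0 0 -.36 0 0 -.08;  python3 -c "
from h import *
print(to((520,11,310),Rdown(100.5)))"
```

```text
12.85 tcp [452.315  10.264 320.105] yaw 22.803069062460082 cmd [453.015   8.986 320.002] 22.600000000000005 q [-0.155  0.125 -0.408  1.038 -0.     1.018] F [ 0.098  0.134 -2.213] M [-0.078 -0.065  0.005] w 17.503634459419594 99.05069231987
([-0.0597, 0.1565, 0.025], [-0.0, 0.0, -0.2164])
```

Call:
carry_out --deltas '[{"travel": [0,0,0],"delta_rot": [0,0,-0.022],"fingers": -1},{"travel": [0,0,0],"delta_rot": [0,0,-0.044],"fingers": -1},{"travel": [0,0,0],"delta_rot": [0,0,-0.066],"fingers": -1},{"travel": [-0.03,0.08,0],"delta_rot": [0,0,-0.088],"fingers": -1},{"travel": [-0.06,0.1565,0],"delta_rot": [0,0,-0.11],"fingers": -1},{"travel": [-0.06,0.1565,0],"delta_rot": [0,0,-0.132],"fingers": -1},{"travel": [-0.06,0.1565,0],"delta_rot": [0,0,-0.154],"fingers": -1},{"travel": [-0.06,0.1565,0],"delta_rot": [0,0,-0.17],"fingers": -1}]'

```text
time: 13.65
tcp_pos: [519.7, 12.4, 319.6]
tcp_rot: [-0.162, -3.136, -0.0]
force: [0.5, 0.7, -3.3]
grip_width: 17.2
gripper_force: 99.1
```

```bash
python3 st.py -.06 .1565 0 0 0 -.17;  python3 -c "
from h import *
print(to((520,11,268),Rdown(100.5)))"
```

```text
13.65 tcp [519.717  12.394 319.554] yaw 84.0764247379607 cmd [520.032  10.886 320.002] 83.8 q [-0.131  0.25  -0.253  1.069  0.    -0.027] F [ 0.533  0.721 -3.332] M [-0.039 -0.036 -0.085] w 17.236186949155925 99.09558892250061
([0.0001, 0.0003, 0.13], [-0.0, 0.0, -0.0464])
```

Call:
carry_out --deltas '[{"travel": [0,-0.0035,0.03],"delta_rot": [0,0,-0.02],"fingers": -1},{"travel": [0,-0.0035,0.07],"delta_rot": [0,0,-0.04],"fingers": -1},{"travel": [0,-0.0035,0.1],"delta_rot": [0,0,-0.0464],"fingers": -1},{"travel": [0,-0.0035,0.129],"delta_rot": [0,0,-0.0464],"fingers": -1},{"travel": [0,-0.0035,0.129],"delta_rot": [0,0,-0.0464],"fingers": -1},{"travel": [0,-0.0035,0.129],"delta_rot": [0,0,-0.0464],"fingers": -1},{"travel": [0,-0.0035,0.129],"delta_rot": [0,0,-0.0464],"fingers": -1},{"travel": [0,-0.0035,0.129],"delta_rot": [0,0,-0.0464],"fingers": -1}]'

```text
time: 14.45
tcp_pos: [519.9, 11.0, 269.3]
tcp_rot: [-0.292, 3.127, -0.0]
force: [-0.1, 0.1, -3.2]
grip_width: 17.3
gripper_force: 99.1
```

```bash
python3 st.py 0 -.0035 .129 0 0 -.0464; python3 - <<'E'
from h import *
np.set_printoptions(precision=2,suppress=True)
cr=[]
for n in ["side","top"]:
    p=optics.read_camera(n);C=cloud(p)
    u,v=(345,208) if n=="side" else (285,165)
    cr.append(cv2.resize(p["img"][v-40:v+40,u-40:u+40],(400,400),interpolation=cv2.INTER_CUBIC))
    m=(np.hypot(C[...,0]-600,C[...,1]-25)<70)&(C[...,2]>103)&(C[...,2]<112)&(C[...,0]<640);P=C[m]
    print(n,len(P), cv2.minAreaRect(P[:,:2].astype(np.float32)))
    for t in ("spanner","nut_mid"):
        for q in nets.spot_point(p,t)[:2]:print(t,round(q["p"],2),atz(p,q["at"],91 if t=="spanner" else 100))
cv2.imwrite("pics/pre.png",np.hstack(cr))
E
```

```text
14.45 tcp [519.898  10.951 269.331] yaw 100.6608239718971 cmd [519.88    9.494 268.402] 100.504 q [-0.133  0.29  -0.332  0.947  0.    -0.319] F [-0.091  0.081 -3.25 ] M [ 0.009 -0.122 -0.004] w 17.349007987679137 99.05784130096436
side 124 ((585.9931640625, 18.569904327392578), (94.81145477294922, 69.34178161621094), 16.793685913085938)
spanner 0.71 [ 127.53 -307.13   91.  ]
spanner 0.57 [585.05  21.94  91.  ]
nut_mid 0.49 [641.68  49.49 100.  ]
top 0 ((0.0, 0.0), (0.0, 0.0), 0.0)
spanner 0.7 [ 127.19 -239.92   91.  ]
spanner 0.52 [ 456.87 -332.27   91.  ]
nut_mid 0.18 [539.01 152.86 100.  ]
```

View pics/pre.png

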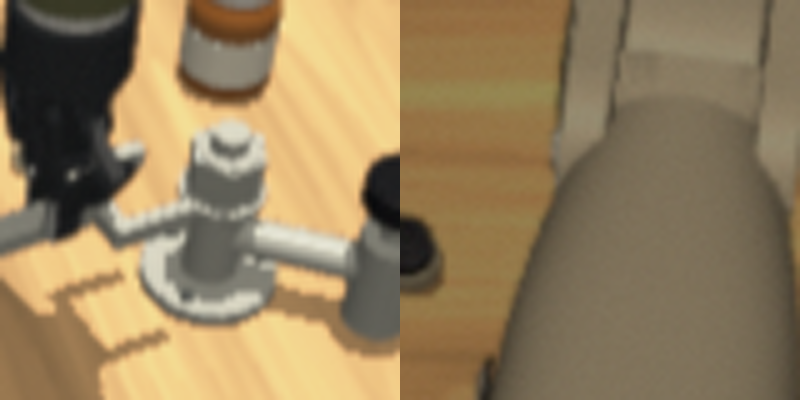

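Call:
carry_out --deltas '[{"travel": [-0.01,-0.0033,0],"delta_rot": [0,0,0],"fingers": -1},{"travel": [-0.03,-0.0033,0],"delta_rot": [0,0,0],"fingers": -1},{"travel": [-0.045,-0.0033,0],"delta_rot": [0,0,0],"fingers": -1},{"travel": [-0.055,-0.0033,0],"delta_rot": [0,0,0],"fingers": -1},{"travel": [-0.065,-0.0033,0],"delta_rot": [0,0,0],"fingers": -1},{"travel": [-0.075,-0.0033,0],"delta_rot": [0,0,0],"fingers": -1},{"travel": [-0.085,-0.0033,0],"delta_rot": [0,0,0],"fingers": -1},{"travel": [-0.085,-0.0033,0],"delta_rot": [0,0,0],"fingers": -1}]'

```text
time: 15.55
tcp_pos: [553.7, 16.1, 268.6]
tcp_rot: [-0.293, 3.127, 0.0]
force: [-0.8, 0.4, -2.3]
grip_width: 17.3
gripper_force: 99.1
```

```bash
python3 st.py -.085 -.0033 0 0 0 0
```

```text
15.55 tcp [553.739  16.077 268.556] yaw 100.7064752555606 cmd [553.551  14.394 268.402] 100.504 q [-0.116  0.351 -0.246  0.973  0.    -0.303] F [-0.846  0.405 -2.302] M [ 0.013 -0.14   0.006] w 17.30891373714394 99.05905365943909
```

Call:
carry_out --deltas '[{"travel": [-0.01,0,0],"delta_rot": [0,0,0],"fingers": -1},{"travel": [-0.02,0,0],"delta_rot": [0,0,0],"fingers": -1},{"travel": [-0.03,0,0],"delta_rot": [0,0,0],"fingers": -1},{"travel": [-0.038,0,0],"delta_rot": [0,0,0],"fingers": -1},{"travel": [-0.044,0,0],"delta_rot": [0,0,0],"fingers": -1},{"travel": [-0.049,0,0],"delta_rot": [0,0,0],"fingers": -1},{"travel": [-0.049,0,0],"delta_rot": [0,0,0],"fingers": -1},{"travel": [-0.049,0,0],"delta_rot": [0,0,0],"fingers": -1}]'

```text
time: 16.35
tcp_pos: [572.4, 19.7, 268.5]
tcp_rot: [0.293, -3.128, -0.0]
force: [-0.5, -0.5, -3.8]
grip_width: 17.6
gripper_force: 99.1
```

```bash
python3 st.py -.049 0 0 0 0 0; python3 - <<'E'
from h import *
p=optics.read_camera("side");u,v=(345,208);cv2.imwrite("pics/on.png",cv2.resize(p["img"][v-35:v+35,u-35:u+35],(500,500),interpolation=cv2.INTER_CUBIC))
E
```

```text
16.35 tcp [572.411  19.653 268.539] yaw 100.69669461028363 cmd [572.823  17.968 268.402] 100.504 q [-0.106  0.384 -0.196  0.991  0.    -0.293] F [-0.462 -0.495 -3.845] M [ 0.089 -0.048 -0.012] w 17.593551946198104 99.0588927268982
```

View pics/on.png

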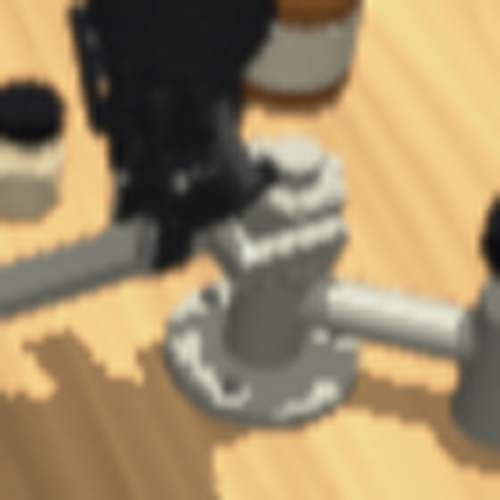

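Call:
carry_out --deltas '[{"travel": [-0.0002,0.0076,0],"delta_rot": [0,0,0.0069],"fingers": -1},{"travel": [-0.0007,0.0151,0],"delta_rot": [0,0,0.0139],"fingers": -1},{"travel": [-0.0016,0.0226,0],"delta_rot": [0,0,0.0208],"fingers": -1},{"travel": [-0.0028,0.03,0],"delta_rot": [0,0,0.0278],"fingers": -1},{"travel": [-0.0043,0.0374,0],"delta_rot": [0,0,0.0347],"fingers": -1},{"travel": [-0.0062,0.0447,0],"delta_rot": [0,0,0.0417],"fingers": -1},{"travel": [-0.0083,0.052,0],"delta_rot": [0,0,0.0486],"fingers": -1},{"travel": [-0.0108,0.0591,0],"delta_rot": [0,0,0.0556],"fingers": -1}]' --squeeze 120

```text
time: 17.2
tcp_pos: [572.9, 42.6, 268.8]
tcp_rot: [0.255, 3.129, -0.006]
force: [2.2, -6.6, -5.1]
grip_width: 16.5
gripper_force: 122.8
```

```bash
cat > nutm.py <<'E'
from h import *
s=monitor.state();F=np.array(s["force"]);p=np.array(s["tcp_pos"]);r=(p-np.array([640.5,32.2,100]))/1000
print("torque about nut",(np.cross(r,F)+s["wrist_torque"])[2], "radius",np.hypot(*r[:2])*1000,"dir",np.degrees(np.arctan2(r[1],r[0])))
E
python3 st.py -.0108 .0591 0 0 0 .0556; python3 nutm.py
```

```text
17.2 tcp [572.944  42.627 268.798] yaw 80.66936079599185 cmd [572.761  41.999 268.402] 80.48800000000001 q [-0.065  0.386 -0.193  0.99  -0.004  0.098] F [ 2.224 -6.629 -5.127] M [-1.28  -0.411  1.306] w 16.51656842236623 122.76785409485456
torque about nut 1.7307846934679416 radius 68.35611577455981 dir 171.22618974337524
```

Call:
carry_out --deltas '[{"travel": [-0.0002,0.0076,0],"delta_rot": [0,0,0.0069],"fingers": -1},{"travel": [-0.0007,0.0151,0],"delta_rot": [0,0,0.0139],"fingers": -1},{"travel": [-0.0015,0.0226,0],"delta_rot": [0,0,0.0208],"fingers": -1},{"travel": [-0.0026,0.03,0],"delta_rot": [0,0,0.0278],"fingers": -1},{"travel": [-0.004,0.0374,0],"delta_rot": [0,0,0.0347],"fingers": -1},{"travel": [-0.0058,0.0447,0],"delta_rot": [0,0,0.0417],"fingers": -1},{"travel": [-0.0078,0.052,0],"delta_rot": [0,0,0.0486],"fingers": -1},{"travel": [-0.0102,0.0591,0],"delta_rot": [0,0,0.0556],"fingers": -1}]'

```text
time: 18.0
tcp_pos: [580.5, 65.3, 268.7]
tcp_rot: [0.795, 3.038, -0.006]
force: [1.1, -6.5, -4.6]
grip_width: 16.6
gripper_force: 122.9
```

```bash
python3 st.py -.0102 .0591 0 0 0 .0556; python3 nutm.py
```

```text
18.0 tcp [580.468  65.341 268.659] yaw 60.66569769468708 cmd [580.691  64.64  268.402] 60.47200000000001 q [-0.024  0.404 -0.166  1.    -0.004  0.488] F [ 1.093 -6.47  -4.624] M [-1.322 -0.278  1.4  ] w 16.551654563091766 122.939651372144
torque about nut 1.7522984858394048 radius 68.57204448286832 dir 151.09886712751356
```

Call:
carry_out --deltas '[{"travel": [-0.0001,0.0045,0],"delta_rot": [0,0,0.0042],"fingers": -1},{"travel": [-0.0002,0.009,0],"delta_rot": [0,0,0.0083],"fingers": -1},{"travel": [-0.0005,0.0135,0],"delta_rot": [0,0,0.0125],"fingers": -1},{"travel": [-0.0009,0.018,0],"delta_rot": [0,0,0.0167],"fingers": -1},{"travel": [-0.0015,0.0224,0],"delta_rot": [0,0,0.0208],"fingers": -1},{"travel": [-0.0021,0.0269,0],"delta_rot": [0,0,0.025],"fingers": -1},{"travel": [-0.0021,0.0269,0],"delta_rot": [0,0,0.025],"fingers": -1},{"travel": [-0.0021,0.0269,0],"delta_rot": [0,0,0.025],"fingers": -1}]'

```text
time: 18.8
tcp_pos: [586.3, 74.4, 268.6]
tcp_rot: [1.029, 2.967, -0.005]
force: [0.5, -5.5, -4.5]
grip_width: 16.6
gripper_force: 123.0
```

```bash
python3 st.py -.0021 .0269 0 0 0 .025; python3 nutm.py
```

```text
18.8 tcp [586.332  74.395 268.603] yaw 51.75565409646871 cmd [586.725  73.588 268.402] 51.47200000000001 q [-0.009  0.416 -0.147  1.007 -0.003  0.659] F [ 0.513 -5.461 -4.473] M [-1.108 -0.196  1.174] w 16.595857621381896 122.96698454360012
torque about nut 1.4482795483285045 radius 68.66307738067212 dir 142.08289161062004
```

Call:
carry_out --deltas '[{"travel": [0,0.003,0],"delta_rot": [0,0,0.0028],"fingers": -1},{"travel": [-0.0001,0.006,0],"delta_rot": [0,0,0.0056],"fingers": -1},{"travel": [-0.0002,0.009,0],"delta_rot": [0,0,0.0083],"fingers": -1},{"travel": [-0.0004,0.012,0],"delta_rot": [0,0,0.0111],"fingers": -1},{"travel": [-0.0006,0.015,0],"delta_rot": [0,0,0.0139],"fingers": -1},{"travel": [-0.0006,0.015,0],"delta_rot": [0,0,0.0139],"fingers": -1},{"travel": [-0.0006,0.015,0],"delta_rot": [0,0,0.0139],"fingers": -1},{"travel": [-0.0006,0.015,0],"delta_rot": [0,0,0.0139],"fingers": -1}]'

```text
time: 19.6
tcp_pos: [590.2, 79.0, 268.6]
tcp_rot: [1.157, 2.919, -0.005]
force: [1.8, -5.2, -3.6]
grip_width: 16.7
gripper_force: 123.0
```

```bash
python3 st.py -.0006 .015 0 0 0 .0139; python3 nutm.py
```

```text
19.6 tcp [590.158  78.96  268.602] yaw 46.760045691669134 cmd [590.65   78.133 268.402] 46.46800000000001 q [-0.001  0.424 -0.135  1.012 -0.003  0.754] F [ 1.805 -5.215 -3.586] M [-1.057 -0.154  1.265] w 16.657683048322976 123.03119851509109
torque about nut 1.443336993262535 radius 68.70845091138304 dir 137.1125619922971
```

Call:
carry_out --deltas '[{"travel": [0,0.003,0],"delta_rot": [0,0,0.0028],"fingers": -1},{"travel": [-0.0001,0.006,0],"delta_rot": [0,0,0.0056],"fingers": -1},{"travel": [-0.0002,0.009,0],"delta_rot": [0,0,0.0083],"fingers": -1},{"travel": [-0.0004,0.012,0],"delta_rot": [0,0,0.0111],"fingers": -1},{"travel": [-0.0004,0.012,0],"delta_rot": [0,0,0.0111],"fingers": -1},{"travel": [-0.0004,0.012,0],"delta_rot": [0,0,0.0111],"fingers": -1},{"travel": [-0.0004,0.012,0],"delta_rot": [0,0,0.0111],"fingers": -1},{"travel": [-0.0004,0.012,0],"delta_rot": [0,0,0.0111],"fingers": -1}]'

```text
time: 20.4
tcp_pos: [593.2, 82.2, 268.5]
tcp_rot: [1.257, 2.878, -0.006]
force: [-1.1, -7.2, -2.8]
grip_width: 16.6
gripper_force: 123.6
```

```bash
python3 st.py -.0004 .012 0 0 0 .0111; python3 nutm.py
```

```text
20.4 tcp [593.227  82.231 268.506] yaw 42.80242876219811 cmd [594.072  81.502 268.402] 42.47200000000001 q [ 0.005  0.431 -0.124  1.017 -0.004  0.828] F [-1.124 -7.222 -2.771] M [-1.301  0.04   1.634] w 16.57426296372515 123.64754615351558
torque about nut 2.0312165057247755 radius 68.83185903646296 dir 133.37602126894495
```

Call:
carry_out --deltas '[{"travel": [0,0.0015,0],"delta_rot": [0,0,0.0014],"fingers": -1},{"travel": [0,0.003,0],"delta_rot": [0,0,0.0028],"fingers": -1},{"travel": [-0.0001,0.0045,0],"delta_rot": [0,0,0.0042],"fingers": -1},{"travel": [-0.0001,0.006,0],"delta_rot": [0,0,0.0056],"fingers": -1},{"travel": [-0.0001,0.006,0],"delta_rot": [0,0,0.0056],"fingers": -1},{"travel": [-0.0001,0.006,0],"delta_rot": [0,0,0.0056],"fingers": -1},{"travel": [-0.0001,0.006,0],"delta_rot": [0,0,0.0056],"fingers": -1},{"travel": [-0.0001,0.006,0],"delta_rot": [0,0,0.0056],"fingers": -1}]'

```text
time: 21.2
tcp_pos: [594.8, 83.5, 268.4]
tcp_rot: [1.307, 2.856, -0.008]
force: [-0.9, -7.2, -2.2]
grip_width: 16.2
gripper_force: 124.7
```

```bash
python3 st.py -.0001 .006 0 0 0 .0056; python3 nutm.py
```

```text
21.2 tcp [594.776  83.537 268.395] yaw 40.82698480084517 cmd [595.87   83.093 268.402] 40.456 q [ 0.007  0.434 -0.119  1.019 -0.005  0.865] F [-0.918 -7.204 -2.22 ] M [-1.615  0.19   2.002] w 16.204992738808006 124.69223275780678
torque about nut 2.3784536907429072 radius 68.74680915827848 dir 131.69023497341206
```

Call:
carry_out --deltas '[{"travel": [0,0.0015,0],"delta_rot": [0,0,0.0014],"fingers": -1},{"travel": [0,0.003,0],"delta_rot": [0,0,0.0028],"fingers": -1},{"travel": [-0.0001,0.0045,0],"delta_rot": [0,0,0.0042],"fingers": -1},{"travel": [-0.0001,0.006,0],"delta_rot": [0,0,0.0056],"fingers": -1},{"travel": [-0.0001,0.0075,0],"delta_rot": [0,0,0.007],"fingers": -1},{"travel": [-0.0001,0.0075,0],"delta_rot": [0,0,0.007],"fingers": -1},{"travel": [-0.0001,0.0075,0],"delta_rot": [0,0,0.007],"fingers": -1},{"travel": [-0.0001,0.0075,0],"delta_rot": [0,0,0.007],"fingers": -1}]'

```text
time: 22.0
tcp_pos: [596.6, 85.4, 268.2]
tcp_rot: [-1.368, -2.828, 0.01]
force: [-4.5, -9.6, -1.8]
grip_width: 17.0
gripper_force: 126.4
```

```bash
python3 st.py -.0001 .0075 0 0 0 .007; python3 nutm.py
```

```text
22.0 tcp [596.563  85.439 268.248] yaw 38.35835775851926 cmd [598.178  85.01  268.402] 37.93600000000001 q [ 0.01   0.439 -0.112  1.023 -0.005  0.912] F [-4.525 -9.578 -1.841] M [-1.773  0.553  2.418] w 16.96155476662496 126.41449585324153
torque about nut 3.0795552544584694 radius 69.0285118458024 dir 129.53214541287528
```

Call:
carry_out --deltas '[{"travel": [-0.0001,-0.0075,0],"delta_rot": [0,0,-0.007],"fingers": -1},{"travel": [-0.0006,-0.015,0],"delta_rot": [0,0,-0.014],"fingers": -1},{"travel": [-0.0014,-0.0225,0],"delta_rot": [0,0,-0.021],"fingers": -1},{"travel": [-0.0026,-0.03,0],"delta_rot": [0,0,-0.028],"fingers": -1},{"travel": [-0.0041,-0.0373,0],"delta_rot": [0,0,-0.0347],"fingers": -1},{"travel": [-0.0041,-0.0373,0],"delta_rot": [0,0,-0.0347],"fingers": -1},{"travel": [-0.0041,-0.0373,0],"delta_rot": [0,0,-0.0347],"fingers": -1},{"travel": [-0.0041,-0.0373,0],"delta_rot": [0,0,-0.0347],"fingers": -1}]'

```text
time: 22.8
tcp_pos: [587.6, 76.1, 268.9]
tcp_rot: [1.059, 2.956, 0.0]
force: [5.0, -0.7, -4.7]
grip_width: 16.5
gripper_force: 122.1
```

```bash
python3 st.py -.0041 -.0373 0 0 0 -.0347; python3 nutm.py
```

```text
22.8 tcp [587.611  76.122 268.895] yaw 50.57458481824099 cmd [587.419  74.544 268.402] 50.428 q [-0.007  0.418 -0.144  1.007 -0.     0.682] F [ 5.039 -0.728 -4.656] M [-0.181 -1.08   0.111] w 16.543499952932933 122.12516784667969
torque about nut -0.07206672637680868 radius 68.7491270608064 dir 140.29203435882022
```

Call:
carry_out --deltas '[{"travel": [0,0,-0.02],"delta_rot": [0,0,0],"fingers": -1},{"travel": [0,0,-0.04],"delta_rot": [0,0,0],"fingers": -1},{"travel": [0,0,-0.06],"delta_rot": [0,0,0],"fingers": -1},{"travel": [0,0,-0.08],"delta_rot": [0,0,0],"fingers": -1},{"travel": [0,0,-0.12],"delta_rot": [0,0,0],"fingers": -1},{"travel": [0,0,-0.16],"delta_rot": [0,0,0],"fingers": -1},{"travel": [0,0,-0.18],"delta_rot": [0,0,0],"fingers": -1},{"travel": [0,0,-0.18],"delta_rot": [0,0,0],"fingers": -1}]'

```text
time: 23.6
tcp_pos: [587.0, 76.5, 342.3]
tcp_rot: [1.058, 2.956, 0.002]
force: [-0.4, -0.7, -2.4]
grip_width: 16.6
gripper_force: 119.5
```

```bash
python3 st.py 0 0 -.18 0 0 0; python3 nutm.py
```

```text
23.6 tcp [586.965  76.493 342.257] yaw 50.62404894019338 cmd [587.419  74.544 340.402] 50.428 q [-0.006  0.369 -0.029  1.171  0.     0.681] F [-0.411 -0.688 -2.37 ] M [-0.099 -0.137 -0.016] w 16.562582841639287 119.50391552760266
torque about nut 0.039117408209177675 radius 69.48252672556507 dir 140.39684301913064
```

```bash
cat >> h.py <<'E'
def Rt(psi,t): # spanner jaw azimuth psi; tool tilted t deg from down towards psi
    a=np.radians(psi);n=np.array([-np.sin(a),np.cos(a),0])
    return R.from_rotvec(-n*np.radians(t))*R.from_matrix(Rdown(psi+90))
E
python3 -c "
from h import *
print(Rt(34.4,80).as_matrix().round(2))
s=monitor.state();save(s['tcp_pos'],R.from_rotvec(s['tcp_rot']))
print(to((400,250,410),Rt(34.4,0)))"
```

```text
[[-0.14 -0.56  0.81]
 [-0.1   0.83  0.56]
 [-0.98 -0.   -0.17]]
([0.6362, 0.039, -0.1703], [0.0001, 0.0004, -0.2049])
```

Call:
carry_out --deltas '[{"travel": [0.06,0.004,-0.05],"delta_rot": [0,0,-0.022],"fingers": -1},{"travel": [0.15,0.01,-0.1],"delta_rot": [0,0,-0.044],"fingers": -1},{"travel": [0.25,0.015,-0.15],"delta_rot": [0,0,-0.066],"fingers": -1},{"travel": [0.35,0.02,-0.17],"delta_rot": [0,0,-0.088],"fingers": -1},{"travel": [0.45,0.03,-0.17],"delta_rot": [0,0,-0.11],"fingers": -1},{"travel": [0.55,0.035,-0.17],"delta_rot": [0,0,-0.132],"fingers": -1},{"travel": [0.636,0.039,-0.17],"delta_rot": [0,0,-0.154],"fingers": -1},{"travel": [0.636,0.039,-0.17],"delta_rot": [0,0,-0.16],"fingers": -1}]'

```text
time: 24.4
tcp_pos: [396.4, 251.6, 408.0]
tcp_rot: [0.51, -3.097, -0.001]
force: [1.5, -0.7, -2.9]
grip_width: 16.8
gripper_force: 119.4
```

```bash
python3 st.py .636 .039 -.17 0 0 -.16; python3 -c "
from h import *
print(to((380,240,400),Rt(34.4,40)))"
```

```text
24.4 tcp [396.439 251.577 408.048] yaw 108.69928228152371 cmd [400.054 249.931 409.86 ] 108.22393755829943 q [ 0.394  0.109 -0.204  1.26   0.002  0.067] F [ 1.539 -0.71  -2.926] M [-0.024 -0.154  0.045] w 16.83738544124868 119.421962583001
([0.0554, -0.0079, 0.0245], [-0.0158, -0.11, -0.043])
```

Call:
carry_out --deltas '[{"travel": [0.007,-0.001,0.003],"delta_rot": [-0.002,-0.0138,-0.0054],"fingers": -1},{"travel": [0.014,-0.002,0.006],"delta_rot": [-0.004,-0.0275,-0.0107],"fingers": -1},{"travel": [0.021,-0.003,0.009],"delta_rot": [-0.006,-0.0413,-0.0161],"fingers": -1},{"travel": [0.028,-0.004,0.0122],"delta_rot": [-0.0079,-0.055,-0.0215],"fingers": -1},{"travel": [0.0346,-0.005,0.0153],"delta_rot": [-0.0099,-0.0688,-0.0269],"fingers": -1},{"travel": [0.0415,-0.006,0.0184],"delta_rot": [-0.0118,-0.0825,-0.0322],"fingers": -1},{"travel": [0.0485,-0.007,0.0214],"delta_rot": [-0.0138,-0.0963,-0.0376],"fingers": -1},{"travel": [0.0554,-0.0079,0.0245],"delta_rot": [-0.0158,-0.11,-0.043],"fingers": -1}]'

```text
time: 25.2
tcp_pos: [378.8, 239.5, 397.4]
tcp_rot: [-0.729, 2.353, 0.267]
force: [0.4, -0.6, -2.6]
grip_width: 16.6
gripper_force: 119.6
```

```bash
python3 st.py .0554 -.0079 .0245 -.0158 -.11 -.043; python3 -c "
from h import *
s=monitor.state();print(R.from_rotvec(s['tcp_rot']).as_matrix().round(3))
p,r=load()
print(to((360,230,390),Rt(34.4,75)))"
```

```text
25.2 tcp [378.762 239.468 397.417] yaw 124.4699918829227 cmd [380.017 240.001 400.012] 124.38688278165306 q [ 0.335 -0.236 -0.699  0.429  0.171 -0.205] F [ 0.393 -0.629 -2.62 ] M [-0.536  0.713  0.025] w 16.59945778363342 119.61192647941061
[[-0.633 -0.566  0.528]
 [-0.433  0.824  0.364]
 [-0.642  0.001 -0.767]]
([0.0585, 0.0076, -0.0164], [-0.0, -0.0972, -0.0])
```

```bash
cat > kin.py <<'E'
from h import *
from scipy.optimize import least_squares
D=[((132.0,559.4,403.8),(1.199,.313,.046,1.304,0,1.431)),((639.18,29.39,327.44),(-.08,.47,.09,1.19,0,-.51)),((636.09,37.27,265.19),(-.067,.501,-.019,1.051,0,.81)),((449.585,11.853,229.84),(-.153,.211,-.553,.808,0,1.526)),((453.0,10.3,177.4),(-.155,.288,-.611,.671,0,1.521)),((452.3,10.26,320.1),(-.155,.125,-.408,1.038,0,1.018)),((519.7,12.4,319.55),(-.131,.25,-.253,1.069,0,-.027)),((572.4,19.65,268.54),(-.106,.384,-.196,.991,0,-.293)),((586.97,76.5,342.26),(-.006,.369,-.029,1.171,0,.681)),((396.44,251.58,408.05),(.394,.109,-.204,1.26,.002,.067)),((378.76,239.47,397.4),(.335,-.236,-.699,.429,.171,-.205))]
def rot(ax,a): return R.from_euler(ax,a).as_matrix()
def fk(q,v,s5=1):
    l1x,l1z,l2x,l2z,wx,wz,d,h,lt=v
    A=rot('y',q[3])@(np.array([wx,d,wz])+rot('z',s5*q[4])@np.array([lt,0,0]))
    B=rot('y',-q[2])@(np.array([l2x,0,l2z])+A)
    return rot('z',q[0])@(np.array([0,0,h])+rot('y',q[1])@(np.array([l1x,0,l1z])+B))
def fit(s5): return least_squares(lambda v:np.concatenate([np.concatenate([fk(q,v,s5)-p for p,q in D]),1e-3*(v-v0)]),v0)
v0=np.array([0,280,300,0,50,50,76,250,100.])
E
python3 - <<'E'
from kin import *
np.set_printoptions(precision=1,suppress=True)
s=monitor.state();D[-1]=(s["tcp_pos"],s["q"])
for s5 in(1,-1):
    f=fit(s5);print(s5,f.x,np.abs(f.fun[:-9]).max(),f.fun[-12:-9])
E
```

```text
1 [  1.1 517.8 408.5  55.6 140.5  -0.1  80.1 232.8 126.2] 0.7705232243648652 [-0.1 -0.   0.2]
-1 [  -0.4  517.8  406.1   54.5  390.9    4.    80.1  231.  -125.6] 1.2020665001239763 [ 0.4  0.  -1.2]
```

```bash
cat >> kin.py <<'E'
V=np.array([1.1,517.8,408.5,55.6,140.5,-.1,80.1,232.8,126.2])
lo=np.array([-2.76,-.86,-1.03,-2.2,-1.47]);hi=np.array([2.76,1.69,1.26,2.34,1.5])
def zdir(q): return rot('z',q[0])@rot('y',q[1]-q[2]+q[3])@rot('z',q[4])@np.array([1,0,0])
def ik(p,zd,q0=None):
    best=None
    for q0 in ([.3,-.3,-.7,.3,.2],[.2,.2,-.3,1,1.],[.0,.3,0,1.,1.2]):
        f=least_squares(lambda q:np.concatenate([(fk(q,V)-p)/100,zdir(q)-zd]),q0,bounds=(lo,hi))
        if best is None or f.cost<best.cost: best=f
    return best
def pose(psi,t,zfoot,pot=(476,326)):
    b=np.radians(90-t);u=np.array([np.cos(np.radians(psi)),np.sin(np.radians(psi)),0])
    ax=np.array([0,0,1])*np.cos(b)+u*np.sin(b)   # spanner x
    foot=np.array([*pot,0])-u*np.tan(b)*52; foot[2]=zfoot
    g=foot+ax*122.5; zd=u*np.cos(b)-np.array([0,0,1])*np.sin(b)
    return g-155*zd,zd
E
python3 - <<'E'
from kin import *
np.set_printoptions(precision=2,suppress=True)
for psi in (34,50,65,80,95,110):
    for t in (70,80,90):
        o=[]
        for zf in (14,125):
            p,zd=pose(psi,t,zf);f=ik(p,zd);o+=[np.sqrt(2*f.cost).round(3),f.x,p.round(0)]
        print(psi,t,*o)
E
```

```text
34 70 0.514 [ 0.37  0.14 -1.03 -0.32  0.22] [374. 257. 182.] 0.286 [ 0.37 -0.11 -1.03 -0.29  0.21] [374. 257. 293.]
34 80 0.752 [ 0.32  0.17 -1.03 -0.26  0.36] [359. 247. 162.] 0.539 [ 0.35 -0.11 -1.03 -0.21  0.26] [359. 247. 273.]
34 90 0.946 [ 0.12  0.34 -1.03 -0.22  1.03] [347. 239. 136.] 0.782 [ 0.29 -0.08 -1.03 -0.14  0.41] [347. 239. 248.]
50 70 0.37 [ 0.16  0.21 -1.03 -0.34  0.75] [397. 232. 182.] 0.183 [ 0.18 -0.06 -1.03 -0.31  0.67] [397. 232. 293.]
50 80 0.534 [ 0.07  0.3  -1.03 -0.3   1.02] [386. 218. 162.] 0.392 [ 0.1  -0.02 -1.03 -0.24  0.85] [386. 218. 273.]
50 90 0.632 [-0.02  0.45 -1.03 -0.29  1.34] [376. 207. 136.] 0.562 [ 0.02  0.08 -1.03 -0.18  1.13] [376. 207. 248.]
65 70 0.131 [ 0.06  0.3  -1.03 -0.46  1.  ] [424. 215. 182.] 0.0 [ 0.07  0.04 -1.02 -0.42  0.96] [424. 215. 293.]
65 80 0.249 [-0.    0.39 -1.03 -0.46  1.2 ] [417. 199. 162.] 0.157 [ 0.01  0.1  -1.03 -0.4   1.14] [417. 199. 273.]
65 90 0.33 [-0.06  0.51 -1.03 -0.49  1.41] [410. 186. 136.] 0.29 [-0.05  0.19 -1.03 -0.37  1.33] [410. 186. 248.]
80 70 0.0 [ 0.02  0.36 -0.88 -0.15  1.17] [455. 205. 182.] 0.
[... 253 characters left out ...]
9  1.49] [449. 173. 248.]
95 70 0.0 [ 0.01  0.53 -0.48  0.77  1.21] [487. 204. 182.] 0.0 [ 0.01  0.38 -0.38  1.02  1.21] [487. 204. 293.]
95 80 0.0 [-0.04  0.69 -0.38  1.11  1.36] [488. 186. 162.] 0.0 [-0.04  0.53 -0.31  1.34  1.36] [488. 186. 273.]
95 90 0.0 [-0.07  1.03 -0.19  1.92  1.41] [490. 172. 136.] 0.0 [-0.07  0.84 -0.21  2.08  1.41] [490. 172. 248.]
110 70 0.0 [ 0.03  0.74 -0.14  1.39  1.11] [518. 211. 182.] 0.0 [ 0.03  0.61 -0.06  1.6   1.11] [518. 211. 293.]
110 80 0.0 [-0.01  0.91 -0.04  1.72  1.18] [524. 194. 162.] 0.0 [-0.01  0.77 -0.01  1.9   1.18] [524. 194. 273.]
110 90 0.0 [-0.03  1.1   0.04  2.08  1.19] [529. 180. 136.] 0.0 [-0.03  0.94  0.02  2.22  1.19] [529. 180. 248.]
```

```bash
python3 - <<'E'
from kin import *
from scipy.spatial.transform import Slerp
np.set_printoptions(precision=2,suppress=True)
s=monitor.state();p0=np.array(s["tcp_pos"]);r0=R.from_rotvec(s["tcp_rot"]);save(p0,r0)
for mode in (0,):
    p1,zd=pose(95,80,150);r1=Rt(95,80);print("goal",p1,zd,r1.as_matrix()[:,2],"ang",(r0.inv()*r1).magnitude()*57.3)
    S=Slerp([0,1],R.concatenate([r0,r1]));n=16
    for i in range(0,n+1,2):
        a=i/n;p=p0+(p1-p0)*a;f=ik(p,S(a).as_matrix()[:,2]);print(i,f.x,round(f.cost,4),(p+155*S(a).as_matrix()[:,2]).round(0), (p+155*S(a).as_matrix()[:,2]-122*-S(a).as_matrix()[:,0]).round(0))
    print(to(p1,r1)); print(to(p0+(p1-p0)*.5,S(.5)))
E
```

```text
goal [488.25 185.99 297.55] [-0.09  0.98 -0.17] [-0.09  0.98 -0.17] ang 71.51925245935581
0 [ 0.34 -0.24 -0.7   0.43  0.17] 0.0 [461. 296. 279.] [383. 243. 200.]
2 [ 0.26 -0.22 -0.74  0.33  0.35] 0.0 [470. 309. 275.] [403. 254. 189.]
4 [ 0.19 -0.18 -0.78  0.26  0.53] 0.0 [477. 320. 272.] [421. 265. 180.]
6 [ 0.13 -0.13 -0.79  0.2   0.71] 0.0 [482. 330. 271.] [436. 276. 172.]
8 [ 0.08 -0.06 -0.78  0.19  0.89] 0.0 [484. 337. 270.] [449. 286. 165.]
10 [ 0.04  0.02 -0.75  0.23  1.05] 0.0 [484. 342. 270.] [459. 296. 160.]
12 [ 0.    0.12 -0.67  0.38  1.2 ] 0.0 [482. 344. 271.] [467. 305. 156.]
14 [-0.02  0.26 -0.52  0.75  1.31] 0.0 [479. 343. 271.] [473. 312. 153.]
16 [-0.04  0.5  -0.29  1.39  1.36] 0.0 [475. 338. 271.] [477. 317. 150.]
([0.0449, -0.2655, 0.2874], [-0.1482, -0.1005, -0.086])
([0.0224, -0.1327, 0.1437], [-0.0741, -0.0503, -0.043])
```

Call:
carry_out --deltas '[{"travel": [0.0028,-0.0166,0.018],"delta_rot": [-0.0093,-0.0063,-0.0054],"fingers": -1},{"travel": [0.0056,-0.0332,0.0359],"delta_rot": [-0.0185,-0.0126,-0.0108],"fingers": -1},{"travel": [0.0084,-0.0498,0.0539],"delta_rot": [-0.0278,-0.0189,-0.0161],"fingers": -1},{"travel": [0.0112,-0.0664,0.0719],"delta_rot": [-0.0371,-0.0252,-0.0215],"fingers": -1},{"travel": [0.014,-0.083,0.0898],"delta_rot": [-0.0463,-0.0314,-0.0269],"fingers": -1},{"travel": [0.0168,-0.0995,0.1078],"delta_rot": [-0.0556,-0.0377,-0.0323],"fingers": -1},{"travel": [0.0196,-0.1161,0.1257],"delta_rot": [-0.0648,-0.044,-0.0376],"fingers": -1},{"travel": [0.0224,-0.1327,0.1437],"delta_rot": [-0.0741,-0.0503,-0.043],"fingers": -1}]'

```text
time: 26.0
tcp_pos: [433.9, 212.6, 347.4]
tcp_rot: [-1.12, 1.883, 0.767]
force: [-0.5, 1.2, -3.5]
grip_width: 16.5
gripper_force: 119.7
```

```bash
python3 st.py .0224 -.1327 .1437 -.0741 -.0503 -.043; python3 - <<'E'
from kin import *
p1,zd=pose(95,80,150);print(to(p1,Rt(95,80)))
E
```

```text
26.0 tcp [433.899 212.637 347.378] yaw 154.75291341524175 cmd [433.499 212.748 347.5  ] 154.74576439443712 q [ 0.077 -0.057 -0.78   0.189  0.889 -0.673] F [-0.497  1.201 -3.527] M [-1.187  0.459 -0.033] w 16.488779365930643 119.72607692994643
([0.096, -0.1636, 0.0531], [-0.0741, -0.0502, -0.043])
```

Call:
carry_out --deltas '[{"travel": [0.012,-0.0205,0.0066],"delta_rot": [-0.0093,-0.0063,-0.0054],"fingers": -1},{"travel": [0.024,-0.0409,0.0133],"delta_rot": [-0.0185,-0.0126,-0.0108],"fingers": -1},{"travel": [0.036,-0.0614,0.0199],"delta_rot": [-0.0278,-0.0188,-0.0161],"fingers": -1},{"travel": [0.048,-0.0818,0.0266],"delta_rot": [-0.0371,-0.0251,-0.0215],"fingers": -1},{"travel": [0.06,-0.1023,0.0332],"delta_rot": [-0.0463,-0.0314,-0.0269],"fingers": -1},{"travel": [0.066,-0.1125,0.0365],"delta_rot": [-0.051,-0.0345,-0.0296],"fingers": -1},{"travel": [0.072,-0.1227,0.0398],"delta_rot": [-0.0556,-0.0377,-0.0323],"fingers": -1},{"travel": [0.072,-0.1227,0.0398],"delta_rot": [-0.0556,-0.0377,-0.0323],"fingers": -1}]'

```text
time: 26.8
tcp_pos: [476.1, 192.5, 309.8]
tcp_rot: [-1.343, 1.452, 1.087]
force: [0.8, 0.5, -3.0]
grip_width: 16.8
gripper_force: 120.0
```

```bash
python3 st.py .072 -.1227 .0398 -.0556 -.0377 -.0323; python3 - <<'E'
from kin import *
p1,zd=pose(95,80,150);print(to(p1,Rt(95,80)))
E
```

```text
26.8 tcp [476.132 192.498 309.833] yaw 177.54982327696516 cmd [474.561 192.686 310.042] 177.67672332750726 q [-0.021  0.268 -0.519  0.749  1.313 -1.487] F [ 0.829  0.539 -2.953] M [-1.461  0.005  0.029] w 16.80278500434856 119.95827619088232
([0.0327, -0.0361, -0.0073], [-0.0185, -0.0126, -0.0107])
```

Call:
carry_out --deltas '[{"travel": [0.0082,-0.009,-0.0018],"delta_rot": [-0.0046,-0.0031,-0.0027],"fingers": -1},{"travel": [0.0163,-0.018,-0.0036],"delta_rot": [-0.0092,-0.0063,-0.0053],"fingers": -1},{"travel": [0.0245,-0.0271,-0.0055],"delta_rot": [-0.0139,-0.0094,-0.008],"fingers": -1},{"travel": [0.0327,-0.0361,-0.0073],"delta_rot": [-0.0185,-0.0126,-0.0107],"fingers": -1},{"travel": [0.0327,-0.0361,-0.0073],"delta_rot": [-0.0185,-0.0126,-0.0107],"fingers": -1},{"travel": [0.0327,-0.0361,-0.0073],"delta_rot": [-0.0185,-0.0126,-0.0107],"fingers": -1},{"travel": [0.0327,-0.0361,-0.0073],"delta_rot": [-0.0185,-0.0126,-0.0107],"fingers": -1},{"travel": [0.0327,-0.0361,-0.0073],"delta_rot": [-0.0185,-0.0126,-0.0107],"fingers": -1}]'

```text
time: 27.6
tcp_pos: [488.9, 186.3, 299.6]
tcp_rot: [-1.407, 1.289, 1.177]
force: [0.0, -0.8, -3.0]
grip_width: 16.5
gripper_force: 119.9
```

```bash
python3 st.py .0327 -.0361 -.0073 -.0185 -.0126 -.0107; python3 - <<'E'
from kin import *
np.set_printoptions(precision=1,suppress=True)
s=monitor.state();r=R.from_rotvec(s["tcp_rot"]);M=r.as_matrix();g=np.array(s["tcp_pos"])+155*M[:,2];print("grasp",g,"spanner x",-M[:,0].round(3),"foot pred",g+122.5*M[:,0])
for n in ("side","top"):
    p=optics.read_camera(n)
    for t in ("spanner","spanner_foot","pot"):
        for q in nets.spot_point(p,t)[:3]:print(n,t,round(q["p"],2),q["at"],dep(p,q["at"]))
    if n=="side": cv2.imwrite("pics/up.png",cv2.resize(p["img"][60:260,180:400],None,fx=2.5,fy=2.5))
E
```

```text
27.6 tcp [488.931 186.309 299.646] yaw -175.07907240606295 cmd [488.245 185.987 297.552] -174.995247310359 q [-0.036  0.499 -0.289  1.384  1.358 -2.185] F [ 0.012 -0.819 -3.011] M [-1.48  -0.175  0.029] w 16.48092213563569 119.90151347155916
grasp [475.9 338.4 272.6] spanner x [-0.   0.2  1. ] foot pred [478.  317.1 152. ]
side spanner 0.73 [191.7, 336.6] [ 117.5 -257.1    3.5]
side spanner 0.62 [270.0, 86.3] [ 810.6 1890.1 -426.8]
side spanner_foot 0.87 [278.1, 145.0] [478.7 305.4 152.1]
side spanner_foot 0.76 [261.9, 367.8] [ 272.7 -376.3    2.6]
side pot 0.85 [253.7, 159.1] [410.7 410.2  28.7]
side pot 0.75 [274.8, 175.6] [466.4 297.8  23.4]
top spanner 0.75 [385.2, 319.0] [ 120.  -262.5   -2.5]
top spanner 0.56 [148.0, 187.2] [537.4 485.4  -3. ]
top spanner 0.43 [196.3, 205.8] [423.  269.4 294.8]
top spanner_foot 0.94 [193.5, 194.6] [478.4 303.  159. ]
top spanner_foot 0.91 [420.3, 268.6] [ 271.8 -372.2   16. ]
top pot 0.93 [160.5, 221.0] [410.2 409.2 115. ]
top pot 0.65 [196.8, 204.2] [428.2 267.  294.7]
```

View pics/up.png

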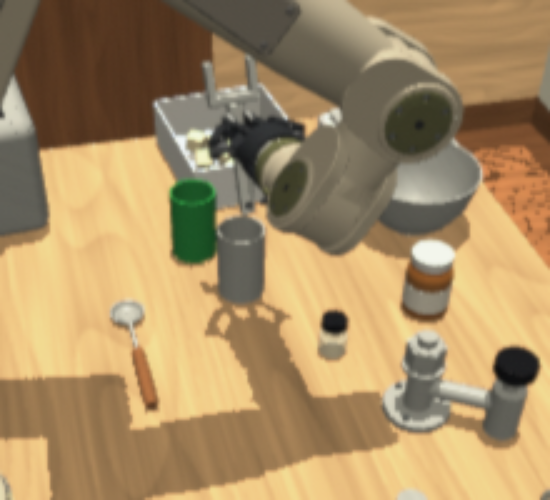

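Call:
carry_out --deltas '[{"travel": [0.031,0,0.0055],"delta_rot": [0,0,0],"fingers": -1},{"travel": [0.0616,0,0.0109],"delta_rot": [0,0,0],"fingers": -1},{"travel": [0.1,0,0.0176],"delta_rot": [0,0,0],"fingers": -1},{"travel": [0.14,0,0.0247],"delta_rot": [0,0,0],"fingers": -1},{"travel": [0.18,0,0.0317],"delta_rot": [0,0,0],"fingers": -1},{"travel": [0.22,0,0.0388],"delta_rot": [0,0,0],"fingers": -1},{"travel": [0.26,0,0.0458],"delta_rot": [0,0,0],"fingers": -1},{"travel": [0.26,0,0.0458],"delta_rot": [0,0,0],"fingers": -1}]'

```text
time: 28.8
tcp_pos: [488.5, 186.0, 190.4]
tcp_rot: [-1.404, 1.293, 1.183]
force: [-0.1, -0.2, -2.5]
grip_width: 16.6
gripper_force: 119.9
```

```bash
python3 st.py .26 0 .0458 0 0 0; python3 - <<'E'
from h import *
s=monitor.state();M=R.from_rotvec(s["tcp_rot"]).as_matrix();g=np.array(s["tcp_pos"])+155*M[:,2];print("foot pred",g+122.5*M[:,0])
E
```

```text
28.8 tcp [488.491 186.032 190.409] yaw -175.0621761917233 cmd [488.273 185.999 191.95 ] -174.995247310359 q [-0.037  0.65  -0.365  1.167  1.357 -2.187] F [-0.103 -0.161 -2.5  ] M [-1.386 -0.073  0.044] w 16.649961200132395 119.89157987030922
foot pred [476.5217003  316.8151565   42.81554185]
```

Call:
carry_out --deltas '[{"travel": [0.02,0,0.0035],"delta_rot": [0,0,0],"fingers": -1},{"travel": [0.04,0,0.0071],"delta_rot": [0,0,0],"fingers": -1},{"travel": [0.055,0,0.0097],"delta_rot": [0,0,0],"fingers": -1},{"travel": [0.065,0,0.0115],"delta_rot": [0,0,0],"fingers": -1},{"travel": [0.072,0,0.0127],"delta_rot": [0,0,0],"fingers": -1},{"travel": [0.078,0,0.0138],"delta_rot": [0,0,0],"fingers": -1},{"travel": [0.082,0,0.0145],"delta_rot": [0,0,0],"fingers": -1},{"travel": [0.082,0,0.0145],"delta_rot": [0,0,0],"fingers": -1}]'

```text
time: 29.6
tcp_pos: [489.4, 186.1, 160.0]
tcp_rot: [-1.405, 1.29, 1.179]
force: [0.1, 0.2, -2.7]
grip_width: 16.7
gripper_force: 119.9
```

```bash
python3 st.py .082 0 .0145 0 0 0; python3 - <<'E'
from h import *
s=monitor.state();M=R.from_rotvec(s["tcp_rot"]).as_matrix();g=np.array(s["tcp_pos"])+155*M[:,2];print("foot pred",g+122.5*M[:,0])
p=optics.read_camera("side");cv2.imwrite("pics/inpot.png",cv2.resize(p["img"][80:240,200:380],None,fx=3,fy=3))
E
```

```text
29.6 tcp [489.443 186.082 159.987] yaw -175.08421499109508 cmd [488.28  186.025 158.642] -174.995247310359 q [-0.037  0.697 -0.375  1.104  1.358 -2.187] F [ 0.084  0.217 -2.676] M [-1.463 -0.174  0.035] w 16.723845003134297 119.874244506791
foot pred [478.18132857 316.95338282  12.41553045]
```

View pics/inpot.png

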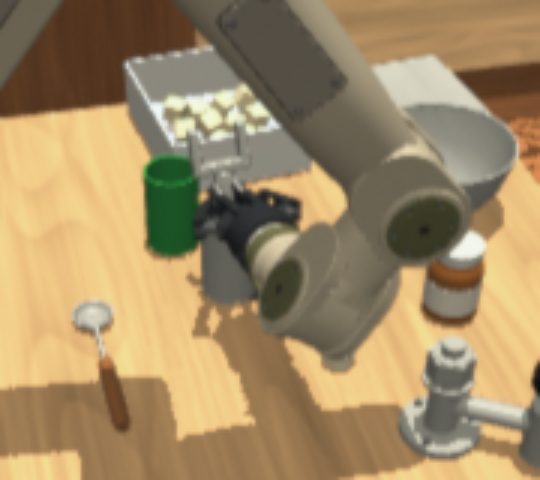

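Call:
carry_out --deltas '[{"travel": [0.005,0,0.0009],"delta_rot": [0,0,0],"fingers": -1},{"travel": [0.008,0,0.0014],"delta_rot": [0,0,0],"fingers": -1},{"travel": [0.011,0,0.0019],"delta_rot": [0,0,0],"fingers": -1},{"travel": [0.014,0,0.0025],"delta_rot": [0,0,0],"fingers": -1},{"travel": [0.017,0,0.003],"delta_rot": [0,0,0],"fingers": -1},{"travel": [0.017,0,0.003],"delta_rot": [0,0,0],"fingers": -1},{"travel": [0.017,0,0.003],"delta_rot": [0,0,0],"fingers": -1},{"travel": [0.017,0,0.003],"delta_rot": [0,0,0],"fingers": -1}]'

```text
time: 30.45
tcp_pos: [490.0, 186.8, 156.7]
tcp_rot: [-1.396, 1.286, 1.18]
force: [-3.4, 3.1, 21.6]
grip_width: 16.5
gripper_force: 120.1
```

```bash
python3 st.py .017 0 .003 0 0 0
```

```text
30.45 tcp [490.034 186.826 156.715] yaw -175.35757258678132 cmd [488.282 186.028 151.736] -174.995247310359 q [-0.036  0.704 -0.376  1.096  1.368 -2.187] F [-3.427  3.131 21.642] M [3.156 0.755 0.578] w 16.548566392505652 120.06932258605957
```

Call:
carry_out --deltas '[{"travel": [-0.005,0,-0.0009],"delta_rot": [0,0,0],"fingers": -1},{"travel": [-0.011,0,-0.002],"delta_rot": [0,0,0],"fingers": -1},{"travel": [-0.011,0,-0.002],"delta_rot": [0,0,0],"fingers": -1},{"travel": [-0.011,0,-0.002],"delta_rot": [0,0,0],"fingers": 0},{"travel": [-0.011,0,-0.002],"delta_rot": [0,0,0],"fingers": 0.2},{"travel": [-0.011,0,-0.002],"delta_rot": [0,0,0],"fingers": 0.5},{"travel": [-0.011,0,-0.002],"delta_rot": [0,0,0],"fingers": 0.5},{"travel": [-0.011,0,-0.002],"delta_rot": [0,0,0],"fingers": 0.5}]'

```text
time: 31.25
tcp_pos: [489.4, 186.0, 157.4]
tcp_rot: [-1.405, 1.29, 1.179]
force: [-0.0, 1.0, 0.1]
grip_width: 64.1
gripper_force: 0.0
```

```bash
python3 st.py -.011 0 -.002 0 0 0
```

```text
31.25 tcp [489.438 185.998 157.381] yaw -175.08723785793734 cmd [488.283 186.003 156.209] -174.995247310359 q [-0.037  0.702 -0.376  1.1    1.358 -2.188] F [-0.035  1.014  0.078] M [-0.856 -0.073  0.026] w 64.05366632972962 0.0
```

Call:
carry_out --deltas '[{"travel": [0,0,-0.02],"delta_rot": [0,0,0],"fingers": 0.5},{"travel": [0,0,-0.04],"delta_rot": [0,0,0],"fingers": 0.5},{"travel": [0,0,-0.07],"delta_rot": [0,0,0],"fingers": 0.5},{"travel": [0,0,-0.1],"delta_rot": [0,0,0],"fingers": 0.5},{"travel": [0,0,-0.13],"delta_rot": [0,0,0],"fingers": 0.5},{"travel": [-0.02,0,-0.17],"delta_rot": [0,0,0],"fingers": 0.5},{"travel": [-0.06,0,-0.2],"delta_rot": [0,0,0],"fingers": 0.5},{"travel": [-0.1,0,-0.2],"delta_rot": [0,0,0],"fingers": 0.5}]'

```text
time: 32.05
tcp_pos: [496.1, 113.3, 211.1]
tcp_rot: [-1.403, 1.292, 1.179]
force: [0.7, -0.2, -0.3]
grip_width: 63.9
gripper_force: 0.0
```

```bash
python3 st.py -.1 0 -.2 0 0 0; python3 - <<'E'
from h import *
np.set_printoptions(precision=1,suppress=True)
a=[]
for n in ("side","top"):
    p=optics.read_camera(n);u,v=(300,180) if n=="side" else (240,165)
    a.append(cv2.resize(p["img"][v-80:v+80,u-80:u+80],(400,400),interpolation=cv2.INTER_CUBIC));C=cloud(p)
    m=(np.hypot(C[...,0]-476,C[...,1]-326)<60)&(C[...,2]>125)&(C[...,2]<230);P=C[m];print(n,len(P),P.mean(0) if len(P) else 0,P.max(0) if len(P) else 0,P.min(0) if len(P) else 0)
cv2.imwrite("pics/rel.png",np.hstack(a))
E
```

```text
32.05 tcp [496.115 113.326 211.091] yaw -175.2297865321648 cmd [494.537 114.423 209.474] -174.995247310359 q [-0.181  0.724 -0.259  1.565  1.256 -2.57 ] F [ 0.733 -0.189 -0.341] M [-0.849 -0.082  0.011] w 63.905292256693684 0.0
side 200 [473.1 360.6 166. ] [507.9 381.5 204.1] [439.9 343.8 125.5]
top 271 [473.4 362.8 165.3] [513.8 382.2 205.8] [438.5 280.4 125. ]
```

View pics/rel.png

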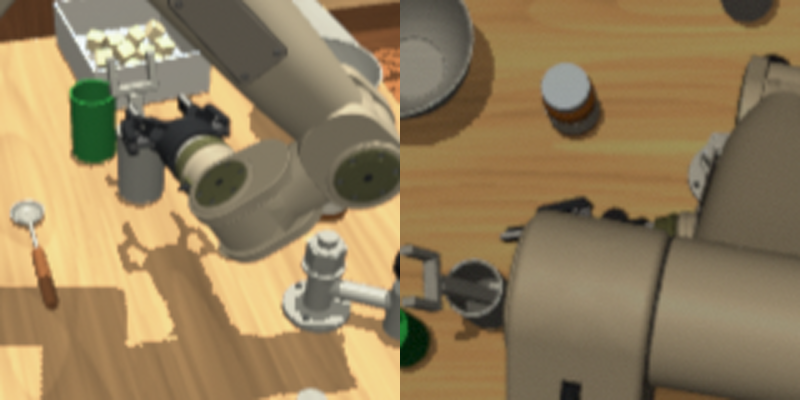

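The spanner stands in the steel pot and leans on its rim at about (450,280) in the right crop. The gripper is clear and touches nothing, and the nut reached its firm stop at about 3 N m.

```bash
python3 -c "
from h import *
print(workorder.sign_off())"
```

```text
the job is handed in; nothing more can be done
None
```

The nut was seated by hand, then tightened with the spanner to its firm stop. The spanner now stands handle-down in the steel pot, leaning about 20° on the rim. I handed the job in at about 32 s, and no verdict came back.

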